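# Clear the lens edging bench

### The job

Clear up the lens-edging bench: put every brown half-moon lens offcut into the waste box and, once they are all in, shut its lid fully; hang every gauge plate by its eye on the pegs of the sloping board, one to a peg, rib outwards, down flat against the board. Leave the round uncut lens blanks and everything else on the bench where they are.

Things in the scene. Friction and masses are not known exactly. Their poses are not given: they have to be found in the camera images.
- gauge0: aluminium gauge plate 90 long (x) x 48 wide (y) x 8 mm thick with an upright black grip rib on top; starts lying rib up. Origin: centre of underside. Rib 30 (x) x 14 (y) mm, centred at x = -15 mm, y = 0, z from 8 to 36 mm. Eye: round through hole 23 mm wide centred at x = +25 mm, y = 0. About 70 g. All alike; there are two or three (None when absent)
- gauge0_eye (a point): centre of the eye of gauge0, at the underside of the plate
- gauge1: aluminium gauge plate 90 long (x) x 48 wide (y) x 8 mm thick with an upright black grip rib on top; starts lying rib up. Origin: centre of underside. Rib 30 (x) x 14 (y) mm, centred at x = -15 mm, y = 0, z from 8 to 36 mm. Eye: round through hole 23 mm wide centred at x = +25 mm, y = 0. About 70 g. All alike; there are two or three (None when absent)
- gauge1_eye (a point): centre of the eye of gauge1, at the underside of the plate
- gauge2: aluminium gauge plate 90 long (x) x 48 wide (y) x 8 mm thick with an upright black grip rib on top; starts lying rib up. Origin: centre of underside. Rib 30 (x) x 14 (y) mm, centred at x = -15 mm, y = 0, z from 8 to 36 mm. Eye: round through hole 23 mm wide centred at x = +25 mm, y = 0. About 70 g. All alike; there are two or three (None when absent)
- gauge2_eye (a point): centre of the eye of gauge2, at the underside of the plate
- offcut0: lens offcut: brown half-moon piece of lens plastic, 46 long (x) x 22 across (y, flat side at y = -11 mm, rounded side at +11 mm) x 16 mm high; about 25 g; lying flat on the bench at the start. Origin: centre of the underside. There are three or four (None when absent)
- offcut1: lens offcut: brown half-moon piece of lens plastic, 46 long (x) x 22 across (y, flat side at y = -11 mm, rounded side at +11 mm) x 16 mm high; about 25 g; lying flat on the bench at the start. Origin: centre of the underside. There are three or four (None when absent)
- offcut2: lens offcut: brown half-moon piece of lens plastic, 46 long (x) x 22 across (y, flat side at y = -11 mm, rounded side at +11 mm) x 16 mm high; about 25 g; lying flat on the bench at the start. Origin: centre of the underside. There are three or four (None when absent)
- offcut3: lens offcut: brown half-moon piece of lens plastic, 46 long (x) x 22 across (y, flat side at y = -11 mm, rounded side at +11 mm) x 16 mm high; about 25 g; lying flat on the bench at the start. Origin: centre of the underside. There are three or four (None when absent)
- board: sloping plywood hanging board, fixed. Origin: on the bench straight below the middle peg's root; y along the row of pegs. Its face slopes 25 degrees from level, rising to its +x; low edge (44 mm above the bench) at its -x side, towards the robot. Face 250 mm wide, reaching 85 mm below and 45 mm above the row of pegs along the slope
- peg0: first (board y = -90 mm) of three steel pegs, 10 mm in diameter, 45 mm long with bevelled tip, square to the board face, so leaning 25 degrees from vertical towards the robot side. Origin: the root of the peg on the board face, 80 mm above the bench; z along the peg to its tip; x straight up the slope; y along the row
- peg1: middle of three steel pegs, 10 mm in diameter, 45 mm long with bevelled tip, square to the board face, so leaning 25 degrees from vertical towards the robot side. Origin: the root of the peg on the board face, 80 mm above the bench; z along the peg to its tip; x straight up the slope; y along the row
- peg2: last (board y = +90 mm) of three steel pegs, 10 mm in diameter, 45 mm long with bevelled tip, square to the board face, so leaning 25 degrees from vertical towards the robot side. Origin: the root of the peg on the board face, 80 mm above the bench; z along the peg to its tip; x straight up the slope; y along the row
- waste_box: open waste box of grey plastic, fixed, 150 (x) x 180 (y) x 60 mm high, walls 4 mm and floor about 4 mm. Origin: centre of its underside. The lid is hinged along its top rim at x = +75 mm
- lid (a joint): angle of the waste box lid in rad: 0 fully shut, 1.57 upright, at most 1.9; starts standing open between 1.4 and 1.75. Stiff hinge, stays where it is left; 1 to 3 N near its free edge swings it. Lid 150 mm from hinge to free edge, 180 mm wide and 6 mm thick
- lid_hinge (a point): middle of the lid's hinge line, on the far (+x) top rim of the waste box, 60 mm above the bench. Axes turn with the lid: -x runs to the free edge, z is the outer face's normal (up when shut), y the hinge line
- lid_handle (a point): top of the lid's small black knob, 120 mm from the hinge, 35 mm off the outer face, on the lid's centre line
- blank0: whole, uncut round brown lens blank, 66 mm in diameter, 17 mm high; not part of the job, stays where it is. Origin: centre of its underside
- blank1: whole, uncut round brown lens blank, 66 mm in diameter, 17 mm high; not part of the job, stays where it is. Origin: centre of its underside
- spray: white bottle with blue cap, 52 mm in diameter, 140 mm high; not part of the job, stays where it is. Origin: centre of its underside
- case: dark spectacle case 60 (x) x 150 (y) x 41 mm high; not part of the job, stays where it is. Origin: centre of its underside
- screwdriver: small screwdriver 140 mm long, along its x; not part of the job, stays where it is. Origin: centre of its underside
- pot: small glass pot, 56 mm in diameter, 40 mm high; not part of the job, stays where it is. Origin: centre of its underside
There are look-alikes about, which are no part of the job. Leave any pink or turquoise look-alike of the gauge2 alone.

How it is judged:
On the way, in this order (a step that is already met when the one before it is completed fails the run):
1. all lens offcuts are in the waste box (x of offcut0 in the frame of waste_box between -0.073 and 0.073 m and y of offcut0 in the frame of waste_box between -0.088 and 0.088 m and z of offcut0 in the frame of waste_box between -0.005 and 0.055 m and x of offcut1 in the frame of waste_box between -0.073 and 0.073 m and y of offcut1 in the frame of waste_box between -0.088 and 0.088 m and z of offcut1 in the frame of waste_box between -0.005 and 0.055 m and x of offcut2 in the frame of waste_box between -0.073 and 0.073 m and y of offcut2 in the frame of waste_box between -0.088 and 0.088 m and z of offcut2 in the frame of waste_box between -0.005 and 0.055 m and x of offcut3 in the frame of waste_box between -0.073 and 0.073 m and y of offcut3 in the frame of waste_box between -0.088 and 0.088 m and z of offcut3 in the frame of waste_box between -0.005 and 0.055 m), for 0.2 s.
2. then the lid of the waste box is shut (value of joint lid below 0.06 rad), for 0.2 s.
At the end, for the whole second after the job is handed in: every offcut lies inside the waste box, the lid is shut (within 0.06 rad), and every gauge plate hangs by its eye on a peg, at rest, its underside flat on the board (within 7 mm at the eye and 0.15 rad) (all of step 1 and ((distance between gauge0_eye and peg0 below 0.012 m and z of gauge0_eye in the frame of peg0 below 0.007 m) or (distance between gauge0_eye and peg1 below 0.012 m and z of gauge0_eye in the frame of peg1 below 0.007 m) or (distance between gauge0_eye and peg2 below 0.012 m and z of gauge0_eye in the frame of peg2 below 0.007 m)) and angle between the z axis of each of gauge0, gauge1, gauge2 and the z axis of peg0, either way round below 0.15 rad and linear speed of each of gauge0, gauge1, gauge2 below 0.03 m/s and ((distance between gauge1_eye and peg0 below 0.012 m and z of gauge1_eye in the frame of peg0 below 0.007 m) or (distance between gauge1_eye and peg1 below 0.012 m and z of gauge1_eye in the frame of peg1 below 0.007 m) or (distance between gauge1_eye and peg2 below 0.012 m and z of gauge1_eye in the frame of peg2 below 0.007 m)) and ((distance between gauge2_eye and peg0 below 0.012 m and z of gauge2_eye in the frame of peg0 below 0.007 m) or (distance between gauge2_eye and peg1 below 0.012 m and z of gauge2_eye in the frame of peg1 below 0.007 m) or (distance between gauge2_eye and peg2 below 0.012 m and z of gauge2_eye in the frame of peg2 below 0.007 m)) and value of joint lid below 0.06 rad); the robot touches nothing.
It fails at once if one of the things that are not part of the job (lens blanks, bottle, case, screwdriver, pot) is moved more than 50 mm (distance of any of blank0, blank1, spray, case, screwdriver, pot from where it was at the start of the episode above 0.05 m).
Of gauge0, gauge1, gauge2 only 2 to 3 are there at a start; the rules pass over those that are not, and their reading is None.
Of offcut0, offcut1, offcut2, offcut3 only 3 to 4 are there at a start; the rules pass over those that are not, and their reading is None.
At some moment in a run one of gauge0, gauge1, gauge2, offcut0, offcut1, offcut2, offcut3 may be knocked a few centimetres aside while the robot is not near it.
It also fails if it takes over 210 s, if anything falls off the work surface, if the arm or the gripper's body presses on something with over 40 N, if the wrist force passes 120 N, or if a joint passes its speed limit or range.

### The arm

A 6-joint arm with a two-finger parallel gripper is mounted at the origin on the work surface. World frame = base frame: x ahead of the robot, y to its left, z up, the work surface at z = 0. Lengths are in m, angles in rad, forces in N, time in s.
With the tool pointing down it reaches from about 0.325 to 0.775 m from the base axis. Payload 9.3 kg.
Tool frame: the origin (TCP) lies on the centre line of the jaws, within the pads' length; the fingertips stand 14 mm ahead of it and the grasp point (between the pads) lies 5 mm behind it (env.nose_length is the distance from the TCP to the fingertips, in m); z points along the fingers, y is the line along which they close (so a half turn about z gives the same grasp; the last joint's range is limited). The gripper opens to 85 mm and grips with 20 to 120 N. Pads are 22 mm wide; open, the fingers measure 114 mm over their backs; the gripper's body (76 mm by 85 mm) begins 54 mm behind the grasp point. The pads swing forward as they close: fully open they stand 13 mm farther back than shut.
Start: joints at [1.122, 0.259, 0.021, 1.334, 0, 1.418], TCP at [0.16, 0.526, 0.245] pointing down, gripper open.
Joint ranges: [-3.04, 3.04], [-0.91, 1.82], [-1.04, 1.36], [-1.92, 1.95], [-1.52, 1.45], [-3.14, 3.14]. Speed limits (rad/s): [2.22, 2.22, 2.79, 3.14, 3.14, 3.14].

### API

Orientations are given as a unit quaternion [w, x, y, z].
In Python, from plant import env gives the robot as it stands.
- The arm moves only by the shell command python3 -m crank 'ROWS' [FORCE]. ROWS is JSON, a list of rows, each an object of numbers: "fingers": the finger opening in mm, from 0 to 85.4; "tx", "ty", "tz": the shift along the tool's x, y, z in units of 80 cm (1.0 is 80 cm); "spin": the turn about the tool's z in units of 90 degrees (1.0 is 90 degrees). A call has 1 to 10 rows; each row is the pose to reach, as a shift and turn from the pose commanded when the call began, along the tool's axes at that moment; what a row does not reach only later rows make up. A row lasts 1/12 s, in which the tool goes at most 41.7 mm and 7.16 degrees, less where a joint would pass 70% of its speed; a pose out of reach is approached as far as the arm can. A call with a number of a shift or a turn outside -1 to 1 is refused whole. A call with a gripper value outside its range is refused whole. The fingers move at their own pace and stop on an object; FORCE is the grip in N (left out, the last holds). Time passes only in rows, so rows that repeat a pose let the fingers close. It gives the time, the measured TCP pose, the force, the opening and the grip force at its end, in the units of the state.
- env.get_obs(): the state, without advancing time (a new reading comes with each control period).
- env.snapshot(name): name is "side" or "top"; returns a dict with "color" (480x640x3 uint8, red, green, blue), "fov_y" (degrees; the focal length in pixels is half the picture's height over the tangent of half this angle, whatever the lens; pixels are square), "cx", "cy" (the principal point, pixels), "extrinsics" (4x4, takes a point from world to camera coordinates). Camera axes: x right, y up, looking along -z (the intrinsics and any distortion apply to the point x, -y, -z); pixel columns grow to the right and rows downward; lengths in m; the calibration is good to about 2 mm. A picture is of the moment at which its call begins. There is no depth.
- env.job_done(): hands the job in; it is judged then, once.
The state is a dict: "t": time; "joints": joint angles; "qvel": joint speeds; "effort": joint torques, N m; "tool_pos": TCP position; "ee_rot": TCP orientation; "wrist_force": force on the tool from outside, world axes, zero at the start; "moment": the same for the moment, N m; "finger_gap": finger opening in m; "gripper_force": force on a finger pad.
Only numpy, scipy, OpenCV 4.12 (cv2) and the standard library are available. Lean on these libraries where they do the work, as an engineer would, in place of code of your own. Each camera call takes 0.05 s, during which the arm holds its last target. There are 200 camera calls.

## Working session

There is one attempt and no reset: what is moved stays moved. The work goes in short steps, Python scripts to look and compute and a shell command to move; the robot and the scene stay as the last step left them, time stands still between calls to the robot, and variables do not carry over. Pictures are saved under pics/ and viewed, at most 14 in all, crops included, and the job is handed in when it is done.

```bash
ls; mkdir -p pics
python3 - <<'E'
from plant import env
import cv2
for n in ("top","side"):
    s=env.snapshot(n); cv2.imwrite(f"pics/{n}0.png",s["color"][...,::-1])
    print(n,{k:v for k,v in s.items() if k!="color"})
print(env.get_obs())
E
```

```text
pics
top {'fov_y': 42.070642319155, 'cx': 322.25287545954774, 'cy': 236.26612984569465, 'extrinsics': array([[ 0.00504778, -0.99977989,  0.02036387, -0.01154957],
       [ 0.98145772,  0.00885528,  0.19147409, -0.49228924],
       [-0.19161228,  0.01901976,  0.98128639, -1.36272484],
       [ 0.        ,  0.        ,  0.        ,  1.        ]])}
side {'fov_y': 45.210058477564914, 'cx': 317.40925964478555, 'cy': 243.98939539215203, 'extrinsics': array([[-0.99192527, -0.12679911, -0.00249752,  0.47232067],
       [ 0.09548668, -0.75964483,  0.64329   , -0.108291  ],
       [-0.08346583,  0.63785713,  0.76561853, -1.24788372],
       [ 0.        ,  0.        ,  0.        ,  1.        ]])}
{'t': 0.1, 'joints': array([1.12243215e+00, 2.59167453e-01, 2.08587748e-02, 1.33369728e+00,
       6.34746648e-07, 1.41821323e+00]), 'qvel': array([ 0.00024334, -0.00254593,  0.00244736,  0.00068872,  0.00011728,
        0.00104994]), 'effort': array([ 4.99016605e-03, -5.56693161e+01,  3.45068157e+01,  1.17061354e-02,
       -9.76168462e-05, -4.18337194e-06]), 'tool_pos': array([0.16021654, 0.52591631, 0.24471778]), 'ee_rot': array([-1.79312032e-04,  1.47352003e-01,  9.89083930e-01, -5.77623754e-04]), 'wrist_force': array([ 0.35605185, -0.36100828,  0.45377897]), 'moment': array([-0.01569107,  0.05750492,  0.03106213]), 'gripper_force': 0.0, 'finger_gap': 0.08541448407102865}
```

View pics/top0.png

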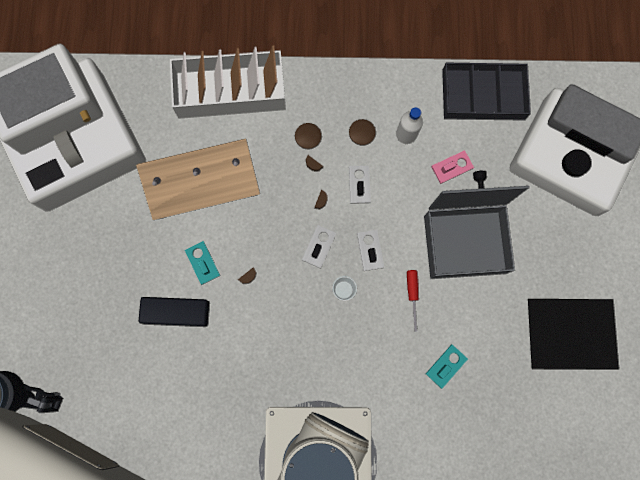

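View pics/side0.png

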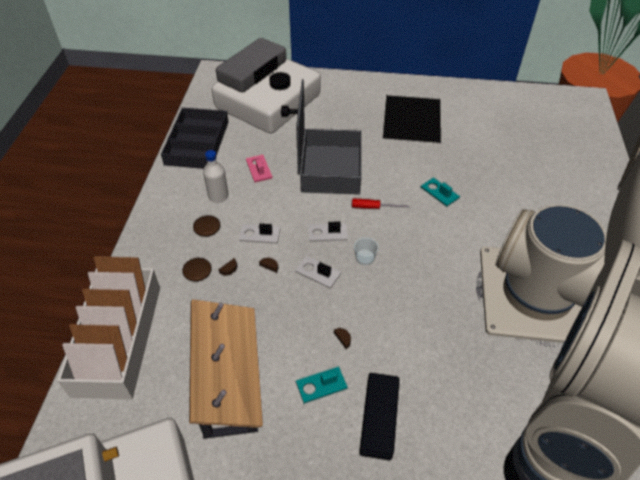

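```bash
cat > v.py <<'E'
import numpy as np, cv2
from plant import env
from scipy.spatial.transform import Rotation as R
def snap(n):
    s=env.snapshot(n); s["f"]=240/np.tan(np.radians(s["fov_y"]/2)); return s
def ray(s,u,v):
    E=s["extrinsics"]; d=np.array([(u-s["cx"])/s["f"],-(v-s["cy"])/s["f"],-1.])
    return -E[:3,:3].T@E[:3,3], E[:3,:3].T@d
def onz(s,u,v,z):
    o,d=ray(s,u,v); return o+d*(z-o[2])/d[2]
def proj(s,p):
    E=s["extrinsics"]; c=E[:3,:3]@np.asarray(p,float)+E[:3,3]
    return np.array([s["cx"]+s["f"]*c[0]/-c[2], s["cy"]-s["f"]*c[1]/-c[2]])
def tri(s1,p1,s2,p2):
    (a,d),(b,e)=ray(s1,*p1),ray(s2,*p2); t=np.linalg.lstsq(np.c_[d,-e],b-a,rcond=None)[0]
    p,q=a+d*t[0],b+e*t[1]; return (p+q)/2, np.linalg.norm(p-q)
def toolrot():
    w,x,y,z=env.get_obs()["ee_rot"]; return R.from_quat([x,y,z,w]).as_matrix()
def go(p,yaw=None):
    """shift in row units (80 cm) in the tool's axes to world p; yaw = world angle of tool y axis"""
    M=toolrot(); o=env.get_obs(); d=M.T@(np.asarray(p)-o["tool_pos"])/0.8
    out=dict(tx=round(d[0],4),ty=round(d[1],4),tz=round(d[2],4))
    if yaw is not None:
        a=np.arctan2(M[1,1],M[0,1]); e=(a-yaw+np.pi/2)%np.pi-np.pi/2   # spin + turns clockwise seen from above
        out["spin"]=round(e/(np.pi/2),4); out["alt"]=round((e-np.sign(e)*np.pi)/(np.pi/2),3); out["j6"]=round(o["joints"][5],2)
    return out
E
python3 - <<'E'
from v import *
t=snap("top");s=snap("side")
print(env.nose_length)
img=t["color"][...,::-1]
cv2.imwrite("pics/cropA.png",cv2.resize(img[110:310,230:530],None,fx=2.6,fy=2.6,interpolation=cv2.INTER_CUBIC))
# checks: box near corners / board corners / peg
for name,px,z in [("blankA",(308,136),.017),("blankB",(362,132),.017)]: print(name,onz(t,*px,z))
hs=cv2.cvtColor(t["color"],cv2.COLOR_RGB2HSV); h2=cv2.cvtColor(s["color"],cv2.COLOR_RGB2HSV)
for nm,c,H in (("top",t,hs),("side",s,h2)):
    m=cv2.inRange(H,(3,70,25),(17,255,110))
    for k in cv2.findContours(m,cv2.RETR_EXTERNAL,cv2.CHAIN_APPROX_NONE)[0]:
        a=cv2.contourArea(k)
        if 40<a<900:
            r=cv2.minAreaRect(k); M=cv2.moments(k); print(nm,"brown",a,np.round(r[0],1),np.round(r[1],1),round(r[2]),onz(c,M['m10']/a,M['m01']/a,.016).round(4))
E
```

```text
0.014
blankA [0.74155902 0.02652099 0.017     ]
blankB [ 0.75323654 -0.10246978  0.017     ]
top brown 122.0 [248.1 276.7] [ 9.1 18.6] 51 [0.4043 0.1601 0.016 ]
top brown 117.0 [321.5 199.9] [ 8.7 18. ] 22 [ 0.5853 -0.0055  0.016 ]
top brown 126.0 [312.2 164. ] [18.   9.4] 37 [0.6732 0.015  0.016 ]
top brown 487.0 [307.5 135.5] [25. 25.] 90 [0.7434 0.0275 0.016 ]
top brown 481.5 [361.5 131.5] [25. 25.] 0 [ 0.7544 -0.102   0.016 ]
side brown 158.0 [343.6 335.9] [20.3 10.8] 51 [0.4027 0.1667 0.016 ]
side brown 137.5 [228.8 268. ] [ 9.9 18.9] 54 [0.6718 0.0241 0.016 ]
side brown 130.5 [269.1 263.1] [18.3 10. ] 24 [0.5843 0.0021 0.016 ]
side brown 456.5 [196.5 269. ] [22. 27.] 90 [0.7408 0.0373 0.016 ]
side brown 380.5 [206.5 225.5] [19. 25.] 90 [ 0.7515 -0.0918  0.016 ]
side brown 336.0 [627.5 106.1] [26.  30.4] 75 [-0.3153 -0.6944  0.016 ]
side brown 58.0 [563.7  81.5] [17.7  9. ] 48 [-0.1682 -0.7983  0.016 ]
side brown 61.5 [605.4  63.7] [19.6 17.2] 14 [-0.3088 -0.9105  0.016 ]
```

View pics/cropA.png

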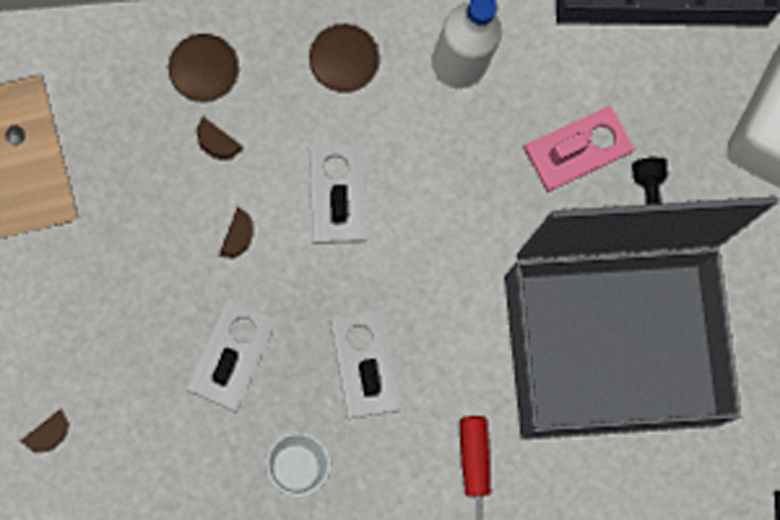

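```bash
cat >> v.py <<'E'
def offcuts(t):
    H=cv2.cvtColor(t["color"],cv2.COLOR_RGB2HSV); out=[]
    for k in cv2.findContours(cv2.inRange(H,(3,70,25),(17,255,110)),cv2.RETR_EXTERNAL,cv2.CHAIN_APPROX_NONE)[0]:
        if 50<cv2.contourArea(k)<300:
            c=cv2.minAreaRect(k); b=[onz(t,*p,.012) for p in cv2.boxPoints(c)]
            e=b[1]-b[0], b[2]-b[1]; sh,lo=sorted(e,key=np.linalg.norm)
            out.append((np.mean(b,0).round(4),"short-axis yaw",round(float(np.arctan2(sh[1],sh[0])),3),"size",np.linalg.norm(lo).round(3),np.linalg.norm(sh).round(3),np.round(c[0])))
    return out
def gauges(t):
    g=cv2.resize(t["color"],None,fx=4,fy=4,interpolation=cv2.INTER_CUBIC); H=cv2.cvtColor(g,cv2.COLOR_RGB2HSV)
    ribs=cv2.morphologyEx(cv2.inRange(H,(0,0,0),(180,255,45)),cv2.MORPH_OPEN,np.ones((3,3)))
    pl=cv2.inRange(cv2.GaussianBlur(H,(0,0),3),(0,0,178),(180,40,230)); out=[]
    for k in cv2.findContours(cv2.morphologyEx(pl,cv2.MORPH_CLOSE,np.ones((15,15))),cv2.RETR_EXTERNAL,cv2.CHAIN_APPROX_NONE)[0]:
        (c,wh,a)=r=cv2.minAreaRect(k)
        w,h=sorted(wh)
        if not(65<w<105 and 120<h<190): continue
        m=np.zeros_like(ribs); cv2.fillConvexPoly(m,np.int32(cv2.boxPoints(r)),255); M=cv2.moments(ribs&m,True)
        if M["m00"]<150: continue
        q=lambda p,z: onz(t,(p[0]-1.5)/4,(p[1]-1.5)/4,z)
        b=[q(p,.008) for p in cv2.boxPoints(r)]; e=sorted((b[1]-b[0],b[2]-b[1]),key=np.linalg.norm)
        rib=q((M["m10"]/M["m00"],M["m01"]/M["m00"]),.030); cen=np.mean(b,0); x=e[1]/np.linalg.norm(e[1]); x*=np.sign(x@(cen-rib))
        out.append((cen.round(4),"x-axis yaw",round(float(np.arctan2(x[1],x[0])),3),"rib",rib.round(4),"along,across",round(float(x@(rib-cen)),4),round(float(np.cross(x[:2],(rib-cen)[:2])),4),"size",*[np.linalg.norm(i).round(3) for i in e],np.round(np.array(c)/4)))
    return out
E
python3 - <<'E'
from v import *
t=snap("top");s=snap("side")
for o in offcuts(t)+gauges(t): print(*o)
H=cv2.cvtColor(t["color"],cv2.COLOR_RGB2HSV)
k=max(cv2.findContours(cv2.inRange(H,(8,50,110),(20,200,255)),cv2.RETR_EXTERNAL,cv2.CHAIN_APPROX_NONE)[0],key=cv2.contourArea)
print("board px",cv2.contourArea(k),cv2.approxPolyDP(k,5,True).reshape(-1,2).tolist())
k=[cv2.approxPolyDP(k,3,True).reshape(-1,2).tolist() for k in cv2.findContours(cv2.inRange(H,(0,0,0),(180,255,115)),cv2.RETR_EXTERNAL,cv2.CHAIN_APPROX_NONE)[0] if 5000<cv2.contourArea(k)<16000]
print(k)
b=lambda im,x,y,w,h,f:cv2.resize(im[y:y+h,x:x+w,::-1],None,fx=f,fy=f,interpolation=cv2.INTER_CUBIC)
A=b(t["color"],130,130,135,95,2.96); B=b(s["color"],180,290,100,150,2.6)
C=b(t["color"],415,165,120,120,3.3); D=b(s["color"],270,75,100,125,3.1)
o=np.zeros((800,800,3),np.uint8)
for im,x,y in((A,0,0),(B,400,0),(C,0,400),(D,400,400)): im=im[:400,:400]; o[y:y+im.shape[0],x:x+im.shape[1]]=im
cv2.imwrite("pics/fix.png",cv2.resize(o,(600,600)))
E
```

```text
[0.4037 0.1601 0.012 ] short-axis yaw -2.453 size 0.042 0.021 [248. 277.]
[ 0.5862 -0.0067  0.012 ] short-axis yaw -1.953 size 0.043 0.021 [322. 200.]
[0.6736 0.0159 0.012 ] short-axis yaw -0.612 size 0.043 0.023 [312. 164.]
board px 6310.5 [[245, 139], [137, 164], [152, 218], [258, 194]]
[[[527, 299], [532, 369], [618, 369], [613, 299]], [[528, 186], [485, 189], [486, 171], [473, 172], [477, 189], [442, 191], [424, 215], [430, 278], [514, 270], [504, 205]]]
```

View pics/fix.png

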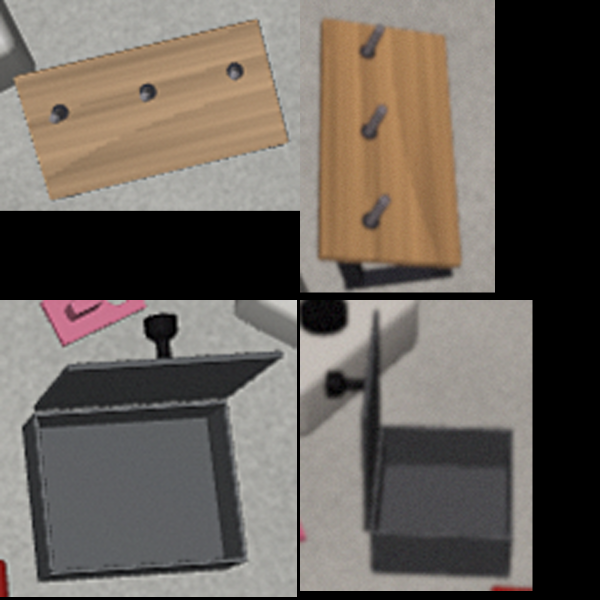

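Run:
```python
from v import *
t=snap("top");s=snap("side")
H=cv2.cvtColor(t["color"],cv2.COLOR_RGB2HSV)
print("plate",H[195:201,352:356].reshape(-1,3)[::4].tolist(),"bench",H[195:201,335:341].reshape(-1,3)[::5].tolist(),"rib",H[187:190,359:362].reshape(-1,3).tolist())
L=[onz(t,152.2,217.7,.044),onz(t,258,194,.044)]
y=L[0]-L[1]; print("low edge",*L,np.linalg.norm(y)); y/=np.linalg.norm(y); xb=np.array([y[1],-y[0],0]); z=np.array([0,0,1])
mid=(L[0]+L[1])/2; c,sn=np.cos(np.radians(25)),np.sin(np.radians(25))
root=mid+xb*.085*c; root[2]=.08; up=xb*c+z*sn; n=-xb*sn+z*c
print("board yaw",np.arctan2(xb[1],xb[0]),"roots",[(root+y*k).round(4).tolist() for k in(-.09,0,.09)])
for k in(-.09,0,.09): r=root+y*k; print("root/tip top",proj(t,r),proj(t,r+n*.045),"side",proj(s,r),proj(s,r+n*.045))
for k in(-.125,.125): print("hi corner",proj(t,root+y*k+up*.045))
# box rim near corners / hinge corners
B=[onz(t,*p,.06) for p in((430,278),(514,270),(424,219),(507,210))]
print(np.round(B,4),np.linalg.norm(B[0]-B[1]),np.linalg.norm(B[0]-B[2]))
B=[onz(t,*p,.06) for p in((430.5,277),(514,269.5))]
# lid knob
K=tri(t,(480,175),s,(281,111)); print("knob",K)
```

```text
plate [[30, 1, 178], [60, 1, 179], [0, 1, 180], [150, 1, 180], [45, 3, 179], [165, 3, 178]] bench [[34, 10, 171], [24, 8, 169], [30, 8, 169], [24, 8, 169], [24, 7, 172], [36, 7, 172], [23, 6, 174], [39, 10, 174]] rib [[135, 19, 27], [156, 47, 27], [150, 16, 16], [120, 36, 28], [0, 20, 25], [160, 38, 20], [90, 10, 26], [90, 31, 25], [120, 11, 23]]
low edge [0.53247286 0.3775255  0.044     ] [0.59042675 0.13958959 0.044     ] 0.2448921218686262
board yaw 0.23891715813492448 roots [[0.6576, 0.1893, 0.08], [0.6363, 0.2768, 0.08], [0.615, 0.3642, 0.08]]
root/tip top [235.3369226  160.79485392] [234.96237602 163.13344096] side [212.39869106 314.89888445] [219.45343514 302.10463036]
root/tip top [195.98641574 169.45269269] [194.34994791 172.07847335] side [212.15676151 355.85360689] [219.59745245 343.53166262]
root/tip top [156.31187161 178.18182564] [153.3923343  181.09953408] side [211.88713998 401.49613133] [219.75845951 389.84584805]
hi corner [245.92945937 137.78241636]
hi corner [135.22340528 161.90094663]
[[ 0.3978 -0.2475  0.06  ]
 [ 0.4171 -0.436   0.06  ]
 [ 0.5318 -0.2376  0.06  ]
 [ 0.5546 -0.4275  0.06  ]] 0.18957099547431802 0.13438059318408213
knob (array([ 0.60451197, -0.3373671 ,  0.17405199]), np.float64(0.004656339583791694))
```

```bash
sed -i 's/pl=cv2.inRange(cv2.GaussianBlur(H,(0,0),3),(0,0,178),(180,40,230))/B=cv2.GaussianBlur(g,(0,0),4).astype(int); pl=np.uint8(255*((B.max(2)-B.min(2)<4)\&(B.max(2)>171)\&(B.max(2)<190)))/' v.py
python3 - <<'E'
from v import *
t=snap("top");s=snap("side")
for o in gauges(t): print(*o)
P={}
for nm,c,(x0,y0,x1,y1) in (("t",t,(145,145,250,195)),("s",s,(195,303,245,415))):
    g=cv2.resize(c["color"][y0:y1,x0:x1],None,fx=4,fy=4,interpolation=cv2.INTER_CUBIC)
    H=cv2.cvtColor(g,cv2.COLOR_RGB2HSV); m=cv2.inRange(H,(0,0,0),(180,75,255))
    l=[]
    for k in cv2.findContours(m,cv2.RETR_EXTERNAL,cv2.CHAIN_APPROX_NONE)[0]:
        a=cv2.contourArea(k)
        if 200<a<3000:
            M=cv2.moments(k); l.append((x0+(M['m10']/a-1.5)/4,y0+(M['m01']/a-1.5)/4)); print(nm,a,np.round(l[-1],1),[np.round((np.array(q)-1.5)/4+(x0,y0),1).tolist() for q in (k[:,0].min(0),k[:,0].max(0))])
    P[nm]=l
P["t"].sort(key=lambda p:-p[0]);P["s"].sort(key=lambda p:p[1])
for a,b in zip(P["t"],P["s"]): print(tri(t,a,s,b),onz(t,*a,.1),onz(s,*b,.1))
H=cv2.cvtColor(t["color"],cv2.COLOR_RGB2HSV)
E
```

```text
[ 0.4711 -0.1214  0.008 ] x-axis yaw 0.16 rib [ 0.4538 -0.1215  0.03  ] along,across -0.0171 0.0027 size 0.048 0.089 [371. 249.]
[0.4792 0.0006 0.008 ] x-axis yaw -0.379 rib [0.4625 0.0053 0.03  ] along,across -0.0173 -0.0017 size 0.049 0.089 [318. 246.]
[ 0.6305 -0.096   0.008 ] x-axis yaw 0.025 rib [ 0.611  -0.0954  0.03  ] along,across -0.0194 0.001 size 0.054 0.091 [360. 183.]
t 917.5 [155.9 180.9] [[151.4, 176.4], [160.6, 185.4]]
t 811.5 [195.9 171.2] [[192.1, 167.1], [200.1, 175.6]]
t 750.5 [235.4 161.6] [[231.4, 157.6], [239.1, 165.9]]
s 1604.5 [218.7 398.5] [[212.1, 389.6], [225.6, 406.4]]
s 1429.5 [217.7 352.5] [[211.4, 343.6], [223.9, 360.4]]
s 2036.5 [223.7 308.5] [[210.9, 302.6], [244.4, 318.9]]
(array([0.63996363, 0.18611465, 0.10496056]), np.float64(0.014752896998960404)) [0.64929114 0.18663878 0.1       ] [0.63370532 0.18474344 0.1       ]
(array([0.62668364, 0.27451222, 0.09163852]), np.float64(0.0036753222773311025)) [0.62606541 0.2729281  0.1       ] [0.62254656 0.27933716 0.1       ]
(array([0.60362254, 0.36187393, 0.0912054 ]), np.float64(0.003590832354501151)) [0.60297118 0.35963503 0.1       ] [0.59964294 0.36605637 0.1       ]
```

Run:
```python
from v import *
t=snap("top");s=snap("side")
B=np.array([onz(t,*p,.06) for p in((434,275.5),(514,269),(430.4,210),(507,206))])
print(B.round(4),*[np.linalg.norm(B[i]-B[j]).round(4) for i,j in((0,1),(0,2),(1,3),(2,3))])
print("offA",go([.4045,.160,.10],-2.453))
```

```text
[[ 0.4034 -0.2565  0.06  ]
 [ 0.4194 -0.4362  0.06  ]
 [ 0.5528 -0.2527  0.06  ]
 [ 0.5639 -0.428   0.06  ]] 0.1803 0.1495 0.1447 0.1756
offA {'tx': np.float64(-0.4254), 'ty': np.float64(-0.3488), 'tz': np.float64(0.1816), 'spin': np.float64(0.3733), 'alt': np.float64(-1.627), 'j6': np.float64(1.42)}
```

```bash
python3 -m crank '[{"tx":-0.425,"ty":-0.349,"tz":0.182,"spin":0.373,"fingers":45},{"tx":-0.425,"ty":-0.349,"tz":0.182,"spin":0.373,"fingers":45},{"tx":-0.425,"ty":-0.349,"tz":0.182,"spin":0.373,"fingers":45},{"tx":-0.425,"ty":-0.349,"tz":0.182,"spin":0.373,"fingers":45},{"tx":-0.425,"ty":-0.349,"tz":0.182,"spin":0.373,"fingers":45},{"tx":-0.425,"ty":-0.349,"tz":0.182,"spin":0.373,"fingers":45},{"tx":-0.425,"ty":-0.349,"tz":0.182,"spin":0.373,"fingers":45},{"tx":-0.425,"ty":-0.349,"tz":0.182,"spin":0.373,"fingers":45},{"tx":-0.425,"ty":-0.349,"tz":0.182,"spin":0.373,"fingers":45},{"tx":-0.425,"ty":-0.349,"tz":0.182,"spin":0.373,"fingers":45}]' 40
python3 - <<'E'
from v import *
print(env.get_obs()["t"],go([.4045,.160,.014],-2.453)); t=snap("top")
for o in offcuts(t): print(*o)
E
```

```text
t: 1.43
tool_pos: [0.3803, 0.1951, 0.1141]
ee_rot: [0.0, 0.427, 0.904, 0.0]
wrist_force: [0.7, 0.2, 0.2]
finger_gap: 0.045
gripper_force: 0.0
1.4333 {'tx': np.float64(-0.0531), 'ty': np.float64(-0.0047), 'tz': np.float64(0.1252), 'spin': np.float64(0.0004), 'alt': np.float64(-2.0), 'j6': np.float64(1.16)}
[0.4037 0.1601 0.012 ] short-axis yaw -2.453 size 0.042 0.021 [248. 277.]
[ 0.5862 -0.0067  0.012 ] short-axis yaw -1.953 size 0.043 0.021 [322. 200.]
[0.6736 0.0159 0.012 ] short-axis yaw -0.612 size 0.043 0.023 [312. 164.]
```

```bash
python3 -m crank '[{"tx":-0.053,"ty":-0.005,"tz":0.04},{"tx":-0.053,"ty":-0.005,"tz":0.04},{"tx":-0.053,"ty":-0.005,"tz":0.122},{"tx":-0.053,"ty":-0.005,"tz":0.122},{"tx":-0.053,"ty":-0.005,"tz":0.122},{"tx":-0.053,"ty":-0.005,"tz":0.122,"fingers":10},{"tx":-0.053,"ty":-0.005,"tz":0.122,"fingers":10},{"tx":-0.053,"ty":-0.005,"tz":0.122,"fingers":10},{"tx":-0.053,"ty":-0.005,"tz":0.122,"fingers":10},{"tx":-0.053,"ty":-0.005,"tz":0.122,"fingers":10}]' 40; python3 -m crank '[{"fingers":10},{"fingers":10},{"fingers":10},{"tz":-0.2,"fingers":10},{"tz":-0.2,"fingers":10},{"tz":-0.2,"fingers":10},{"tz":-0.2,"fingers":10},{"tz":-0.2,"fingers":10}]'
python3 - <<'E'
from v import *
print(go([.475,-.30,.18],-1.57))
E
```

```text
{'tx': np.float64(-0.5473), 'ty': np.float64(-0.2991), 'tz': np.float64(-0.0832), 'spin': np.float64(-0.5646), 'alt': np.float64(1.435), 'j6': np.float64(1.15)}schema error: expected keys fingers, tx, ty, tz, spin
schema error: expected keys fingers, tx, ty, tz, spin
```

```bash
python3 -m crank '[{"tx":-0.053,"ty":-0.005,"tz":0.04,"spin":0,"fingers":45},{"tx":-0.053,"ty":-0.005,"tz":0.04,"spin":0,"fingers":45},{"tx":-0.053,"ty":-0.005,"tz":0.122,"spin":0,"fingers":45},{"tx":-0.053,"ty":-0.005,"tz":0.122,"spin":0,"fingers":45},{"tx":-0.053,"ty":-0.005,"tz":0.122,"spin":0,"fingers":45},{"tx":-0.053,"ty":-0.005,"tz":0.122,"spin":0,"fingers":10},{"tx":-0.053,"ty":-0.005,"tz":0.122,"spin":0,"fingers":10},{"tx":-0.053,"ty":-0.005,"tz":0.122,"spin":0,"fingers":10},{"tx":-0.053,"ty":-0.005,"tz":0.122,"spin":0,"fingers":10},{"tx":-0.053,"ty":-0.005,"tz":0.122,"spin":0,"fingers":10}]' 40; python3 -m crank '[{"tx":0,"ty":0,"tz":0,"spin":0,"fingers":10},{"tx":0,"ty":0,"tz":0,"spin":0,"fingers":10},{"tx":0,"ty":0,"tz":-0.2,"spin":0,"fingers":10},{"tx":0,"ty":0,"tz":-0.2,"spin":0,"fingers":10},{"tx":0,"ty":0,"tz":-0.2,"spin":0,"fingers":10},{"tx":0,"ty":0,"tz":-0.2,"spin":0,"fingers":10},{"tx":0,"ty":0,"tz":-0.2,"spin":0,"fingers":10}]'
python3 - <<'E'
from v import *
print(go([.475,-.30,.16],-1.57))
E
```

```text
t: 2.32
tool_pos: [0.4041, 0.162, 0.018]
ee_rot: [0.001, 0.426, 0.905, 0.001]
wrist_force: [-1.4, -0.2, 8.3]
finger_gap: 0.0211
gripper_force: 40.5
t: 2.9
tool_pos: [0.4059, 0.1623, 0.1838]
ee_rot: [0.004, 0.427, 0.904, 0.003]
wrist_force: [0.4, -0.1, -0.7]
finger_gap: 0.0207
gripper_force: 39.5
{'tx': np.float64(-0.5006), 'ty': np.float64(-0.3013), 'tz': np.float64(0.0295), 'spin': np.float64(-0.5615), 'alt': np.float64(1.438), 'j6': np.float64(1.07)}
```

```bash
python3 -m crank '[{"tx":-0.5,"ty":-0.3,"tz":0.03,"spin":-0.3,"fingers":10},{"tx":-0.5,"ty":-0.3,"tz":0.03,"spin":-0.3,"fingers":10},{"tx":-0.5,"ty":-0.3,"tz":0.03,"spin":-0.3,"fingers":10},{"tx":-0.5,"ty":-0.3,"tz":0.03,"spin":-0.3,"fingers":10},{"tx":-0.5,"ty":-0.3,"tz":0.03,"spin":-0.3,"fingers":10},{"tx":-0.5,"ty":-0.3,"tz":0.03,"spin":-0.3,"fingers":10},{"tx":-0.5,"ty":-0.3,"tz":0.03,"spin":-0.3,"fingers":10},{"tx":-0.5,"ty":-0.3,"tz":0.03,"spin":-0.3,"fingers":10},{"tx":-0.5,"ty":-0.3,"tz":0.03,"spin":-0.3,"fingers":10},{"tx":-0.5,"ty":-0.3,"tz":0.03,"spin":-0.3,"fingers":10}]'
python3 - <<'E'
from v import *
print(go([.475,-.30,.045],-1.57))
E
```

```text
t: 3.73
tool_pos: [0.4607, -0.2225, 0.1574]
ee_rot: [0.0, 0.204, 0.979, -0.0]
wrist_force: [1.9, 1.3, -0.2]
finger_gap: 0.0209
gripper_force: 39.5
{'tx': np.float64(-0.0548), 'ty': np.float64(-0.0816), 'tz': np.float64(0.1406), 'spin': np.float64(-0.2619), 'alt': np.float64(1.738), 'j6': np.float64(-0.2)}
```

```bash
python3 -m crank '[{"tx":-0.055,"ty":-0.082,"tz":0,"spin":0,"fingers":10},{"tx":-0.055,"ty":-0.082,"tz":0,"spin":0,"fingers":10},{"tx":-0.055,"ty":-0.082,"tz":0,"spin":0,"fingers":10},{"tx":-0.055,"ty":-0.082,"tz":0.14,"spin":0,"fingers":10},{"tx":-0.055,"ty":-0.082,"tz":0.14,"spin":0,"fingers":10},{"tx":-0.055,"ty":-0.082,"tz":0.14,"spin":0,"fingers":10},{"tx":-0.055,"ty":-0.082,"tz":0.14,"spin":0,"fingers":10},{"tx":-0.055,"ty":-0.082,"tz":0.14,"spin":0,"fingers":40},{"tx":-0.055,"ty":-0.082,"tz":0.14,"spin":0,"fingers":40},{"tx":-0.055,"ty":-0.082,"tz":0.14,"spin":0,"fingers":40}]'; python3 -m crank '[{"tx":0,"ty":0,"tz":-0.15,"spin":0,"fingers":45},{"tx":0,"ty":0,"tz":-0.15,"spin":0,"fingers":45},{"tx":0,"ty":0,"tz":-0.15,"spin":0,"fingers":45},{"tx":0,"ty":0,"tz":-0.15,"spin":0,"fingers":45}]'
python3 - <<'E'
from v import *
t=snap("top")
for o in offcuts(t): print(*o)
print(go([.587,-.0067,.12],-1.953))
E
```

```text
t: 4.57
tool_pos: [0.4763, -0.299, 0.0474]
ee_rot: [0.002, 0.204, 0.979, -0.001]
wrist_force: [0.2, 0.4, -0.5]
finger_gap: 0.0402
gripper_force: 0.0
t: 4.9
tool_pos: [0.4777, -0.3002, 0.1747]
ee_rot: [0.006, 0.204, 0.979, -0.003]
wrist_force: [0.2, -0.3, -0.4]
finger_gap: 0.0448
gripper_force: 0.0
[ 0.5862 -0.0067  0.012 ] short-axis yaw -1.953 size 0.043 0.021 [322. 200.]
[0.6736 0.0161 0.012 ] short-axis yaw -0.624 size 0.043 0.023 [312. 164.]
{'tx': np.float64(0.0206), 'ty': np.float64(0.3908), 'tz': np.float64(0.0627), 'spin': np.float64(-0.0178), 'alt': np.float64(1.982), 'j6': np.float64(-0.3)}
```

```bash
python3 -m crank '[{"tx":0.02,"ty":0.391,"tz":0.063,"spin":-0.018,"fingers":45},{"tx":0.02,"ty":0.391,"tz":0.063,"spin":-0.018,"fingers":45},{"tx":0.02,"ty":0.391,"tz":0.063,"spin":-0.018,"fingers":45},{"tx":0.02,"ty":0.391,"tz":0.063,"spin":-0.018,"fingers":45},{"tx":0.02,"ty":0.391,"tz":0.063,"spin":-0.018,"fingers":45},{"tx":0.02,"ty":0.391,"tz":0.063,"spin":-0.018,"fingers":45},{"tx":0.02,"ty":0.391,"tz":0.063,"spin":-0.018,"fingers":45},{"tx":0.02,"ty":0.391,"tz":0.063,"spin":-0.018,"fingers":45},{"tx":0.02,"ty":0.391,"tz":0.063,"spin":-0.018,"fingers":45},{"tx":0.02,"ty":0.391,"tz":0.063,"spin":-0.018,"fingers":45}]'
python3 - <<'E'
from v import *
print(go([.587,-.0067,.018],-1.953))
E
```

```text
t: 5.78
tool_pos: [0.5854, -0.0034, 0.1149]
ee_rot: [0.0, 0.188, 0.982, -0.0]
wrist_force: [0.1, 0.3, 0.4]
finger_gap: 0.0451
gripper_force: 0.0
{'tx': np.float64(-0.0033), 'ty': np.float64(-0.0031), 'tz': np.float64(0.1211), 'spin': np.float64(0.002), 'alt': np.float64(-1.998), 'j6': np.float64(0.23)}
```

```bash
python3 -m crank '[{"tx":-0.003,"ty":-0.003,"tz":0.12,"spin":0,"fingers":45},{"tx":-0.003,"ty":-0.003,"tz":0.12,"spin":0,"fingers":45},{"tx":-0.003,"ty":-0.003,"tz":0.12,"spin":0,"fingers":45},{"tx":-0.003,"ty":-0.003,"tz":0.12,"spin":0,"fingers":45},{"tx":-0.003,"ty":-0.003,"tz":0.12,"spin":0,"fingers":10},{"tx":-0.003,"ty":-0.003,"tz":0.12,"spin":0,"fingers":10},{"tx":-0.003,"ty":-0.003,"tz":0.12,"spin":0,"fingers":10},{"tx":-0.003,"ty":-0.003,"tz":0.12,"spin":0,"fingers":10},{"tx":-0.003,"ty":-0.003,"tz":0.12,"spin":0,"fingers":10},{"tx":-0.003,"ty":-0.003,"tz":0.12,"spin":0,"fingers":10}]'; python3 -m crank '[{"tx":0,"ty":0,"tz":0,"spin":0,"fingers":10},{"tx":0,"ty":0,"tz":-0.18,"spin":0,"fingers":10},{"tx":0,"ty":0,"tz":-0.18,"spin":0,"fingers":10},{"tx":0,"ty":0,"tz":-0.18,"spin":0,"fingers":10},{"tx":0,"ty":0,"tz":-0.18,"spin":0,"fingers":10},{"tx":0,"ty":0,"tz":-0.18,"spin":0,"fingers":10}]'
python3 - <<'E'
from v import *
print(go([.475,-.34,.16],-1.953))
E
```

```text
t: 6.62
tool_pos: [0.5877, -0.0086, 0.0205]
ee_rot: [0.002, 0.19, 0.982, -0.0]
wrist_force: [-1.0, -1.1, 8.4]
finger_gap: 0.0204
gripper_force: 39.9
t: 7.12
tool_pos: [0.5888, -0.0083, 0.1689]
ee_rot: [0.005, 0.19, 0.982, 0.0]
wrist_force: [0.5, -0.1, -0.3]
finger_gap: 0.0208
gripper_force: 39.5
{'tx': np.float64(-0.0224), 'ty': np.float64(-0.4377), 'tz': np.float64(0.0104), 'spin': np.float64(0.0002), 'alt': np.float64(-2.0), 'j6': np.float64(0.23)}
```

```bash
python3 -m crank '[{"tx":0.084,"ty":-0.225,"tz":0.01,"spin":0,"fingers":10},{"tx":0.084,"ty":-0.225,"tz":0.01,"spin":0,"fingers":10},{"tx":0.084,"ty":-0.225,"tz":0.01,"spin":0,"fingers":10},{"tx":0.084,"ty":-0.225,"tz":0.01,"spin":0,"fingers":10},{"tx":0.084,"ty":-0.225,"tz":0.01,"spin":0,"fingers":10},{"tx":-0.022,"ty":-0.438,"tz":0.01,"spin":0,"fingers":10},{"tx":-0.022,"ty":-0.438,"tz":0.01,"spin":0,"fingers":10},{"tx":-0.022,"ty":-0.438,"tz":0.01,"spin":0,"fingers":10},{"tx":-0.022,"ty":-0.438,"tz":0.01,"spin":0,"fingers":10},{"tx":-0.022,"ty":-0.438,"tz":0.01,"spin":0,"fingers":10}]'; python3 -m crank '[{"tx":0,"ty":0,"tz":0,"spin":0,"fingers":10},{"tx":0,"ty":0,"tz":0.145,"spin":0,"fingers":10},{"tx":0,"ty":0,"tz":0.145,"spin":0,"fingers":10},{"tx":0,"ty":0,"tz":0.145,"spin":0,"fingers":10},{"tx":0,"ty":0,"tz":0.145,"spin":0,"fingers":10},{"tx":0,"ty":0,"tz":0.145,"spin":0,"fingers":40},{"tx":0,"ty":0,"tz":0.145,"spin":0,"fingers":40},{"tx":0,"ty":0,"tz":0.145,"spin":0,"fingers":40},{"tx":0,"ty":0,"tz":0,"spin":0,"fingers":45},{"tx":0,"ty":0,"tz":-0.02,"spin":0,"fingers":45}]'; python3 -m crank '[{"tx":0,"ty":0,"tz":-0.1,"spin":0,"fingers":45},{"tx":0,"ty":0,"tz":-0.1,"spin":0,"fingers":45},{"tx":0,"ty":0,"tz":-0.1,"spin":0,"fingers":45}]';python3 - <<'E'
from v import *
t=snap("top")
for o in offcuts(t): print(*o)
print(go([.46,-.12,.16],-.622)); print(go([.6745,.0159,.12],-.622))
E
```

```text
t: 7.95
tool_pos: [0.4719, -0.3438, 0.1542]
ee_rot: [0.0, 0.191, 0.982, -0.001]
wrist_force: [-0.0, 1.0, -0.7]
finger_gap: 0.021
gripper_force: 39.5
t: 8.78
tool_pos: [0.4717, -0.3392, 0.1233]
ee_rot: [-0.001, 0.19, 0.982, 0.0]
wrist_force: [0.8, -0.5, 0.6]
finger_gap: 0.0452
gripper_force: 0.0
t: 9.03
tool_pos: [0.4744, -0.3416, 0.2124]
ee_rot: [0.006, 0.19, 0.982, -0.004]
wrist_force: [0.1, -0.3, -0.6]
finger_gap: 0.0448
gripper_force: 0.0
[0.6736 0.0159 0.012 ] short-axis yaw -0.612 size 0.043 0.023 [312. 164.]
{'tx': np.float64(0.1197), 'ty': np.float64(0.2502), 'tz': np.float64(0.0587), 'spin': np.float64(-0.8471), 'alt': np.float64(1.153), 'j6': np.float64(-0.39)}
{'tx': np.float64(-0.0653), 'ty': np.float64(0.508), 'tz': np.float64(0.1095), 'spin': np.float64(-0.8471), 'alt': np.float64(1.153), 'j6': np.float64(-0.39)}
```

```bash
python3 -m crank '[{"tx":0.12,"ty":0.25,"tz":0.06,"spin":-0.847,"fingers":36},{"tx":0.12,"ty":0.25,"tz":0.06,"spin":-0.847,"fingers":36},{"tx":0.12,"ty":0.25,"tz":0.06,"spin":-0.847,"fingers":36},{"tx":0.12,"ty":0.25,"tz":0.06,"spin":-0.847,"fingers":36},{"tx":0.12,"ty":0.25,"tz":0.06,"spin":-0.847,"fingers":36},{"tx":-0.065,"ty":0.508,"tz":0.11,"spin":-0.847,"fingers":36},{"tx":-0.065,"ty":0.508,"tz":0.11,"spin":-0.847,"fingers":36},{"tx":-0.065,"ty":0.508,"tz":0.11,"spin":-0.847,"fingers":36},{"tx":-0.065,"ty":0.508,"tz":0.11,"spin":-0.847,"fingers":36},{"tx":-0.065,"ty":0.508,"tz":0.11,"spin":-0.847,"fingers":36}]'
python3 - <<'E'
from v import *
print(go([.6745,.0159,.018],-.618)); print(env.get_obs()["tool_pos"])
E
```

```text
t: 9.92
tool_pos: [0.6268, -0.0142, 0.1243]
ee_rot: [0.001, -0.423, 0.906, -0.001]
wrist_force: [1.2, -1.5, 0.1]
finger_gap: 0.036
gripper_force: 0.0
{'tx': np.float64(-0.067), 'ty': np.float64(-0.0214), 'tz': np.float64(0.133), 'spin': np.float64(-0.0499), 'alt': np.float64(1.95), 'j6': np.float64(-1.03)}
[ 0.62677856 -0.01419673  0.12432459]
```

```bash
python3 -m crank '[{"tx":-0.067,"ty":-0.021,"tz":0.02,"spin":-0.05,"fingers":36},{"tx":-0.067,"ty":-0.021,"tz":0.02,"spin":-0.05,"fingers":36},{"tx":-0.067,"ty":-0.021,"tz":0.02,"spin":-0.05,"fingers":36},{"tx":-0.067,"ty":-0.021,"tz":0.02,"spin":-0.05,"fingers":36}]'
python3 - <<'E'
from v import *
print(go([.6745,.0159,.018],-.618)); print(env.get_obs()["tool_pos"])
E
```

```text
t: 10.25
tool_pos: [0.6729, 0.0149, 0.1071]
ee_rot: [-0.0, -0.456, 0.89, 0.0]
wrist_force: [0.0, -0.8, 0.6]
finger_gap: 0.0361
gripper_force: 0.0
{'tx': np.float64(-0.0023), 'ty': np.float64(-0.001), 'tz': np.float64(0.1114), 'spin': np.float64(-0.0033), 'alt': np.float64(1.997), 'j6': np.float64(-1.05)}
[0.67287787 0.01488411 0.10713716]
```

```bash
python3 -m crank '[{"tx":-0.001,"ty":-0.001,"tz":0.111,"spin":0,"fingers":36},{"tx":-0.001,"ty":-0.001,"tz":0.111,"spin":0,"fingers":36},{"tx":-0.001,"ty":-0.001,"tz":0.111,"spin":0,"fingers":36},{"tx":-0.001,"ty":-0.001,"tz":0.111,"spin":0,"fingers":36},{"tx":-0.001,"ty":-0.001,"tz":0.111,"spin":0,"fingers":10},{"tx":-0.001,"ty":-0.001,"tz":0.111,"spin":0,"fingers":10},{"tx":-0.001,"ty":-0.001,"tz":0.111,"spin":0,"fingers":10},{"tx":-0.001,"ty":-0.001,"tz":0.111,"spin":0,"fingers":10},{"tx":-0.001,"ty":-0.001,"tz":0.111,"spin":0,"fingers":10},{"tx":-0.001,"ty":-0.001,"tz":0.111,"spin":0,"fingers":10}]'; python3 -m crank '[{"tx":0,"ty":0,"tz":0,"spin":0,"fingers":10},{"tx":0,"ty":0,"tz":-0.18,"spin":0,"fingers":10},{"tx":0,"ty":0,"tz":-0.18,"spin":0,"fingers":10},{"tx":0,"ty":0,"tz":-0.18,"spin":0,"fingers":10},{"tx":0,"ty":0,"tz":-0.18,"spin":0,"fingers":10},{"tx":0,"ty":0,"tz":-0.18,"spin":0,"fingers":10}]'
python3 - <<'E'
from v import *
print(go([.46,-.15,.16],-.618)); print(go([.47,-.375,.16],-1.57))
E
```

```text
t: 11.08
tool_pos: [0.6751, 0.0139, 0.0214]
ee_rot: [0.002, -0.456, 0.89, -0.001]
wrist_force: [-1.1, -0.6, 8.5]
finger_gap: 0.0205
gripper_force: 41.8
t: 11.58
tool_pos: [0.6761, 0.0141, 0.1702]
ee_rot: [0.005, -0.456, 0.89, -0.003]
wrist_force: [0.5, -0.6, 0.7]
finger_gap: 0.0206
gripper_force: 40.9
{'tx': np.float64(0.3244), 'ty': np.float64(0.0994), 'tz': np.float64(0.01), 'spin': np.float64(-0.004), 'alt': np.float64(1.996), 'j6': np.float64(-1.05)}
{'tx': np.float64(0.5453), 'ty': np.float64(-0.0752), 'tz': np.float64(0.0105), 'spin': np.float64(0.602), 'alt': np.float64(-1.398), 'j6': np.float64(-1.05)}
```

```bash
python3 -m crank '[{"tx":0.324,"ty":0.099,"tz":0.01,"spin":0.6,"fingers":10},{"tx":0.324,"ty":0.099,"tz":0.01,"spin":0.6,"fingers":10},{"tx":0.324,"ty":0.099,"tz":0.01,"spin":0.6,"fingers":10},{"tx":0.324,"ty":0.099,"tz":0.01,"spin":0.6,"fingers":10},{"tx":0.324,"ty":0.099,"tz":0.01,"spin":0.6,"fingers":10},{"tx":0.324,"ty":0.099,"tz":0.01,"spin":0.6,"fingers":10},{"tx":0.545,"ty":-0.075,"tz":0.01,"spin":0.6,"fingers":10},{"tx":0.545,"ty":-0.075,"tz":0.01,"spin":0.6,"fingers":10},{"tx":0.545,"ty":-0.075,"tz":0.01,"spin":0.6,"fingers":10},{"tx":0.545,"ty":-0.075,"tz":0.01,"spin":0.6,"fingers":10}]'
python3 - <<'E'
from v import *
print(go([.47,-.375,.05],-1.57))
E
```

```text
t: 12.42
tool_pos: [0.4691, -0.3054, 0.1554]
ee_rot: [0.0, -0.002, 1.0, -0.0]
wrist_force: [1.3, -1.1, -0.5]
finger_gap: 0.0201
gripper_force: 40.8
{'tx': np.float64(-0.0007), 'ty': np.float64(-0.0869), 'tz': np.float64(0.1318), 'spin': np.float64(0.0016), 'alt': np.float64(-1.998), 'j6': np.float64(-0.73)}
```

```bash
python3 -m crank '[{"tx":0,"ty":-0.07,"tz":0,"spin":0,"fingers":10},{"tx":0,"ty":-0.07,"tz":0,"spin":0,"fingers":10},{"tx":0,"ty":-0.07,"tz":0,"spin":0,"fingers":10},{"tx":0,"ty":-0.07,"tz":0.13,"spin":0,"fingers":10},{"tx":0,"ty":-0.07,"tz":0.13,"spin":0,"fingers":10},{"tx":0,"ty":-0.07,"tz":0.13,"spin":0,"fingers":10},{"tx":0,"ty":-0.07,"tz":0.13,"spin":0,"fingers":10},{"tx":0,"ty":-0.07,"tz":0.13,"spin":0,"fingers":36},{"tx":0,"ty":-0.07,"tz":0.13,"spin":0,"fingers":36},{"tx":0,"ty":-0.07,"tz":0.13,"spin":0,"fingers":36}]'; python3 -m crank '[{"tx":0,"ty":0,"tz":-0.2,"spin":0,"fingers":10},{"tx":0,"ty":0,"tz":-0.2,"spin":0,"fingers":0},{"tx":0,"ty":0,"tz":-0.2,"spin":0,"fingers":0},{"tx":0,"ty":0,"tz":-0.25,"spin":0,"fingers":0},{"tx":0,"ty":0,"tz":-0.25,"spin":0,"fingers":0},{"tx":0,"ty":0.2,"tz":-0.25,"spin":0,"fingers":0},{"tx":0,"ty":0.2,"tz":-0.25,"spin":0,"fingers":0},{"tx":0,"ty":0.2,"tz":-0.25,"spin":0,"fingers":0},{"tx":0,"ty":0.2,"tz":-0.25,"spin":0,"fingers":0},{"tx":0,"ty":0.2,"tz":-0.25,"spin":0,"fingers":0}]'
python3 - <<'E'
from v import *
t=snap("top");s=snap("side")
for o in offcuts(t)+gauges(t): print(*o)
C=t["color"][150:300,380:540,::-1]; D=s["color"][70:220,260:400,::-1]
cv2.imwrite("pics/box.png",np.hstack([cv2.resize(C,None,fx=2.6,fy=2.6),cv2.resize(D,None,fx=2.6,fy=2.6)])); cv2.imwrite("pics/top_b.png",t["color"][...,::-1])
print(env.get_obs()["tool_pos"])
E
```

```text
t: 13.25
tool_pos: [0.4711, -0.36, 0.0531]
ee_rot: [0.001, -0.002, 1.0, -0.001]
wrist_force: [0.4, -1.1, -0.2]
finger_gap: 0.036
gripper_force: 0.0
t: 14.08
tool_pos: [0.4689, -0.1943, 0.2537]
ee_rot: [0.002, -0.004, 1.0, -0.0]
wrist_force: [0.6, -0.5, 0.3]
finger_gap: -0.0001
gripper_force: 0.0
[ 0.4726 -0.374   0.012 ] short-axis yaw -1.562 size 0.042 0.016 [480. 249.]
[ 0.6742 -0.6173  0.008 ] x-axis yaw -1.504 rib [ 0.6727 -0.6071  0.03  ] along,across -0.0103 -0.0008 size 0.054 0.079 [577. 168.]
[ 0.46969322 -0.19834749  0.25309666]
```

View pics/box.png

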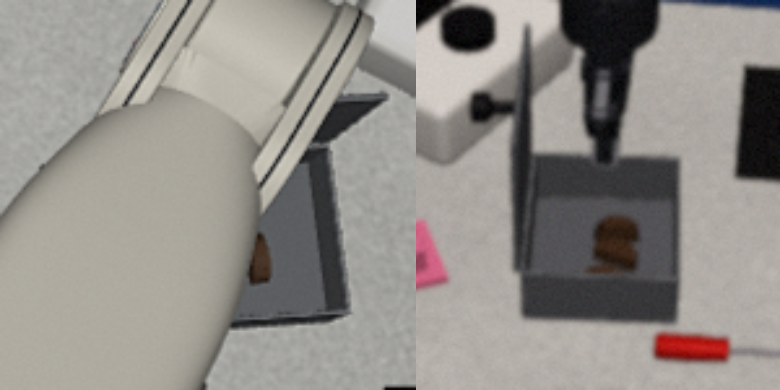

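```bash
python3 -m crank '[{"tx":-0.212,"ty":0,"tz":0,"spin":0,"fingers":0},{"tx":-0.212,"ty":0,"tz":0,"spin":0,"fingers":0},{"tx":-0.212,"ty":0,"tz":0,"spin":0,"fingers":0},{"tx":-0.212,"ty":0,"tz":0,"spin":0,"fingers":0},{"tx":-0.212,"ty":0,"tz":0,"spin":0,"fingers":0},{"tx":-0.212,"ty":-0.115,"tz":0,"spin":0,"fingers":0},{"tx":-0.212,"ty":-0.115,"tz":0,"spin":0,"fingers":0},{"tx":-0.212,"ty":-0.115,"tz":0,"spin":0,"fingers":0},{"tx":-0.212,"ty":-0.115,"tz":0.08,"spin":0,"fingers":0},{"tx":-0.212,"ty":-0.115,"tz":0.08,"spin":0,"fingers":0}]'; python3 -m crank '[{"tx":0,"ty":0,"tz":0,"spin":0,"fingers":0},{"tx":0,"ty":0,"tz":0,"spin":0,"fingers":0}]'
python3 - <<'E'
from v import *
t=snap("top")
cv2.imwrite("pics/top_c.png",t["color"][...,::-1])
for o in offcuts(t)+gauges(t): print(*o)
E
```

```text
t: 15.02
tool_pos: [0.6388, -0.2938, 0.185]
ee_rot: [0.0, -0.0, 1.0, -0.0]
wrist_force: [-0.6, 1.1, -1.6]
finger_gap: 0.0001
gripper_force: 0.0
t: 15.18
tool_pos: [0.6387, -0.2918, 0.1867]
ee_rot: [-0.001, -0.001, 1.0, 0.0]
wrist_force: [0.3, -0.0, 0.5]
finger_gap: 0.0
gripper_force: 0.0
[ 0.4667 -0.3738  0.012 ] short-axis yaw -1.562 size 0.031 0.016 [480. 252.]
```

View pics/top_c.png

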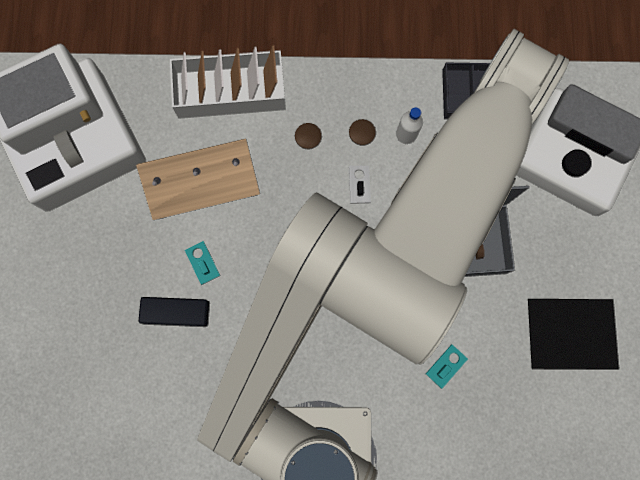

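```bash
python3 -m crank '[{"tx":0.04,"ty":0,"tz":0.003,"spin":0,"fingers":0},{"tx":0.065,"ty":0,"tz":0.003,"spin":0,"fingers":0},{"tx":0.09,"ty":0,"tz":0.003,"spin":0,"fingers":0},{"tx":0.116,"ty":0,"tz":0,"spin":0,"fingers":0},{"tx":0.142,"ty":0,"tz":0,"spin":0,"fingers":0},{"tx":0.168,"ty":0,"tz":0.002,"spin":0,"fingers":0},{"tx":0.188,"ty":0,"tz":0.01,"spin":0,"fingers":0},{"tx":0.207,"ty":0,"tz":0.021,"spin":0,"fingers":0},{"tx":0.222,"ty":0,"tz":0.036,"spin":0,"fingers":0},{"tx":0.235,"ty":0,"tz":0.053,"spin":0,"fingers":0}]'; python3 -m crank '[{"tx":0.01,"ty":0,"tz":0.02,"spin":0,"fingers":0},{"tx":0.017,"ty":0,"tz":0.039,"spin":0,"fingers":0},{"tx":0.023,"ty":0,"tz":0.062,"spin":0,"fingers":0},{"tx":0.025,"ty":0,"tz":0.075,"spin":0,"fingers":0},{"tx":0.025,"ty":0,"tz":0.082,"spin":0,"fingers":0},{"tx":0.025,"ty":0,"tz":0.085,"spin":0,"fingers":0},{"tx":0.025,"ty":0,"tz":0.085,"spin":0,"fingers":0}]'; python3 -m crank '[{"tx":0,"ty":0,"tz":0,"spin":0,"fingers":0}]'
```

```text
t: 16.07
tool_pos: [0.452, -0.2929, 0.1477]
ee_rot: [0.002, -0.002, 1.0, -0.002]
wrist_force: [1.3, -0.9, 0.3]
finger_gap: 0.0003
gripper_force: 0.4
t: 16.65
tool_pos: [0.4318, -0.2926, 0.0803]
ee_rot: [0.001, -0.002, 1.0, -0.002]
wrist_force: [-9.4, 4.7, 19.6]
finger_gap: -0.0
gripper_force: 10.0
t: 16.73
tool_pos: [0.4319, -0.2926, 0.0803]
ee_rot: [0.001, -0.002, 1.0, -0.002]
wrist_force: [-9.6, 4.6, 22.0]
finger_gap: 0.0001
gripper_force: 10.8
```

```bash
python3 -m crank '[{"tx":0,"ty":0,"tz":-0.2,"spin":0,"fingers":0},{"tx":0,"ty":0,"tz":-0.2,"spin":0,"fingers":0},{"tx":0,"ty":0,"tz":-0.2,"spin":0,"fingers":0},{"tx":0,"ty":0,"tz":-0.2,"spin":0,"fingers":0},{"tx":0.05,"ty":-0.25,"tz":-0.2,"spin":0,"fingers":36},{"tx":0.05,"ty":-0.25,"tz":-0.2,"spin":0,"fingers":36},{"tx":0.05,"ty":-0.25,"tz":-0.2,"spin":0,"fingers":36},{"tx":0.05,"ty":-0.25,"tz":-0.2,"spin":0,"fingers":36},{"tx":0.05,"ty":-0.25,"tz":-0.2,"spin":0,"fingers":36},{"tx":0.05,"ty":-0.25,"tz":-0.2,"spin":0,"fingers":36}]'
python3 - <<'E'
from v import *
t=snap("top");s=snap("side")
for o in offcuts(t)+gauges(t): print(*o)
C=t["color"][150:300,290:540,::-1]; D=s["color"][70:290,220:400,::-1]
cv2.imwrite("pics/lid.png",np.hstack([cv2.resize(C,(500,300)),cv2.resize(D,(245,300))]))
print(go([.46,-.12,.2],0.16+1.571),go([.46,-.12,.2]))
E
```

```text
t: 17.57
tool_pos: [0.3907, -0.4983, 0.2373]
ee_rot: [0.0, 0.0, 1.0, -0.002]
wrist_force: [0.4, 0.0, -1.1]
finger_gap: 0.0358
gripper_force: 0.0
[ 0.469  -0.1212  0.008 ] x-axis yaw 0.147 rib [ 0.4538 -0.1215  0.03  ] along,across -0.0151 0.0019 size 0.045 0.084 [371. 250.]
[0.4774 0.0008 0.008 ] x-axis yaw -0.399 rib [0.4625 0.0053 0.03  ] along,across -0.0154 -0.0016 size 0.046 0.084 [318. 246.]
[ 0.6217 -0.0988  0.008 ] x-axis yaw -0.067 rib [ 0.611  -0.0954  0.03  ] along,across -0.011 0.0027 size 0.052 0.078 [361. 187.]
{'tx': np.float64(-0.086), 'ty': np.float64(0.467), 'tz': np.float64(0.0464), 'spin': np.float64(-0.1009), 'alt': np.float64(1.899), 'j6': np.float64(-1.03)} {'tx': np.float64(-0.086), 'ty': np.float64(0.467), 'tz': np.float64(0.0464)}
```

View pics/lid.png

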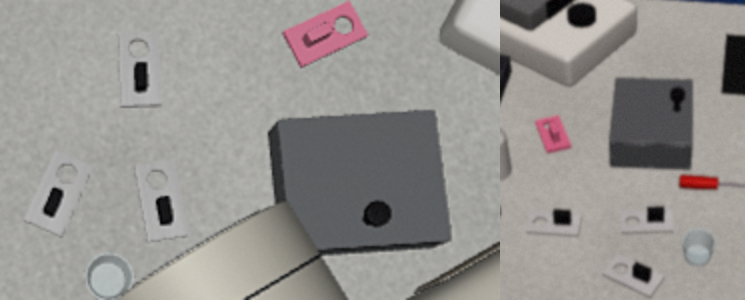

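```bash
sed -i 's/M\["m01"\]\/M\["m00"\]),.030)/M["m01"]\/M["m00"]),.022)/' v.py; python3 -m crank '[{"tx":-0.077,"ty":0.469,"tz":0.04,"spin":-0.1,"fingers":36},{"tx":-0.077,"ty":0.469,"tz":0.04,"spin":-0.1,"fingers":36},{"tx":-0.077,"ty":0.469,"tz":0.04,"spin":-0.1,"fingers":36},{"tx":-0.077,"ty":0.469,"tz":0.04,"spin":-0.1,"fingers":36},{"tx":-0.077,"ty":0.469,"tz":0.04,"spin":-0.1,"fingers":36},{"tx":-0.077,"ty":0.469,"tz":0.04,"spin":-0.1,"fingers":36},{"tx":-0.077,"ty":0.469,"tz":0.15,"spin":-0.1,"fingers":36},{"tx":-0.077,"ty":0.469,"tz":0.15,"spin":-0.1,"fingers":36},{"tx":-0.077,"ty":0.469,"tz":0.15,"spin":-0.1,"fingers":36},{"tx":-0.077,"ty":0.469,"tz":0.15,"spin":-0.1,"fingers":36}]' 60; python3 -m crank '[{"tx":0,"ty":0,"tz":0,"spin":0,"fingers":36},{"tx":0,"ty":0,"tz":0,"spin":0,"fingers":36}]'
python3 - <<'E'
from v import *
print(go([.4523,-.1228,.027],.155+1.571))
E
```

```text
t: 18.5
tool_pos: [0.4525, -0.1136, 0.1173]
ee_rot: [0.002, -0.081, 0.997, -0.001]
wrist_force: [1.0, -0.3, -0.2]
finger_gap: 0.0356
gripper_force: 0.0
t: 18.67
tool_pos: [0.4522, -0.114, 0.1171]
ee_rot: [0.0, -0.083, 0.997, -0.0]
wrist_force: [0.1, 0.8, 0.1]
finger_gap: 0.0358
gripper_force: 0.0
{'tx': np.float64(0.0017), 'ty': np.float64(-0.0109), 'tz': np.float64(0.1126), 'spin': np.float64(0.0067), 'alt': np.float64(-1.993), 'j6': np.float64(-0.59)}
```

```bash
python3 -m crank '[{"tx":0.002,"ty":-0.011,"tz":0,"spin":0.007,"fingers":36},{"tx":0.002,"ty":-0.011,"tz":0.06,"spin":0.007,"fingers":36},{"tx":0.002,"ty":-0.011,"tz":0.112,"spin":0.007,"fingers":36},{"tx":0.002,"ty":-0.011,"tz":0.112,"spin":0.007,"fingers":36},{"tx":0.002,"ty":-0.011,"tz":0.112,"spin":0.007,"fingers":36},{"tx":0.002,"ty":-0.011,"tz":0.112,"spin":0.007,"fingers":5},{"tx":0.002,"ty":-0.011,"tz":0.112,"spin":0.007,"fingers":5},{"tx":0.002,"ty":-0.011,"tz":0.112,"spin":0.007,"fingers":5},{"tx":0.002,"ty":-0.011,"tz":0.112,"spin":0.007,"fingers":5},{"tx":0.002,"ty":-0.011,"tz":0.112,"spin":0.007,"fingers":5}]' 60; python3 -m crank '[{"tx":0,"ty":0,"tz":0,"spin":0,"fingers":5},{"tx":0,"ty":0,"tz":0,"spin":0,"fingers":5},{"tx":0,"ty":0,"tz":-0.04,"spin":0,"fingers":5},{"tx":0,"ty":0,"tz":-0.08,"spin":0,"fingers":5},{"tx":0,"ty":0,"tz":-0.12,"spin":0,"fingers":5},{"tx":0,"ty":0,"tz":-0.16,"spin":0,"fingers":5},{"tx":0,"ty":0,"tz":-0.2,"spin":0,"fingers":5},{"tx":0,"ty":0,"tz":-0.23,"spin":0,"fingers":5},{"tx":0,"ty":0,"tz":-0.23,"spin":0,"fingers":5}]'
python3 - <<'E'
from v import *
root=np.array([.6097,.363,.08]); xb=np.array([np.cos(.25),np.sin(.25),0])
def tcp(h,yaw=.25): # eye on peg axis at height h above root
    e=root-xb*h*np.tan(np.radians(25)); p=e-.043*xb; p[2]=.08+h+.027; return p
print(tcp(.06),go(tcp(.06)+[0,0,.05],.25+1.571));
E
```

```text
t: 19.5
tool_pos: [0.4536, -0.1265, 0.0292]
ee_rot: [0.002, -0.075, 0.997, -0.001]
wrist_force: [-2.5, -2.6, 8.0]
finger_gap: 0.0129
gripper_force: 59.6
t: 20.25
tool_pos: [0.4539, -0.1262, 0.2173]
ee_rot: [0.004, -0.075, 0.997, -0.002]
wrist_force: [0.4, 0.2, -0.0]
finger_gap: 0.0129
gripper_force: 58.7
[0.54092809 0.34543965 0.167     ] {'tx': np.float64(-0.1958), 'ty': np.float64(0.5666), 'tz': np.float64(-0.0012), 'spin': np.float64(-0.0637), 'alt': np.float64(1.936), 'j6': np.float64(-0.6)}
```

```bash
python3 -m crank '[{"tx":-0.196,"ty":0.567,"tz":0,"spin":-0.064,"fingers":5},{"tx":-0.196,"ty":0.567,"tz":0,"spin":-0.064,"fingers":5},{"tx":-0.196,"ty":0.567,"tz":0,"spin":-0.064,"fingers":5},{"tx":-0.196,"ty":0.567,"tz":0,"spin":-0.064,"fingers":5},{"tx":-0.196,"ty":0.567,"tz":0,"spin":-0.064,"fingers":5},{"tx":-0.196,"ty":0.567,"tz":0,"spin":-0.064,"fingers":5},{"tx":-0.196,"ty":0.567,"tz":0,"spin":-0.064,"fingers":5},{"tx":-0.196,"ty":0.567,"tz":0,"spin":-0.064,"fingers":5},{"tx":-0.196,"ty":0.567,"tz":0,"spin":-0.064,"fingers":5},{"tx":-0.196,"ty":0.567,"tz":0,"spin":-0.064,"fingers":5}]'
cat >> v.py <<'E'
XB=np.array([np.cos(.25),np.sin(.25),0]); YB=np.array([-XB[1],XB[0],0]); ROOT={0:[.6543,.1886,.08],1:[.632,.2758,.08],2:[.6097,.363,.08]}
def tcp(k,h,d=.042,hz=.027):
    p=np.array(ROOT[k])-XB*(h*np.tan(np.radians(25))+d); p[2]=.08+h+hz; return p
E
python3 - <<'E'
from v import *
print(env.get_obs()["joints"].round(2),go(tcp(2,.055),.25+1.571))
E
```

```text
t: 21.08
tool_pos: [0.5277, 0.2866, 0.2118]
ee_rot: [0.001, -0.125, 0.992, 0.0]
wrist_force: [1.2, -1.0, -0.2]
finger_gap: 0.0129
gripper_force: 58.6
[ 0.36  0.35  0.08  1.29 -0.    0.11] {'tx': np.float64(-0.0383), 'ty': np.float64(0.0672), 'tz': np.float64(0.0624), 'spin': np.float64(0.0004), 'alt': np.float64(-2.0), 'j6': np.float64(0.11)}
```

```bash
python3 -m crank '[{"tx":-0.038,"ty":0.06,"tz":0,"spin":0,"fingers":5},{"tx":-0.038,"ty":0.06,"tz":0,"spin":0,"fingers":5},{"tx":-0.038,"ty":0.06,"tz":0.06,"spin":0,"fingers":5},{"tx":-0.038,"ty":0.06,"tz":0.06,"spin":0,"fingers":5},{"tx":-0.038,"ty":0.06,"tz":0.06,"spin":0,"fingers":5},{"tx":-0.038,"ty":0.06,"tz":0.06,"spin":0,"fingers":5}]'
python3 - <<'E'
from v import *
o=env.get_obs(); print(o["tool_pos"],go(tcp(2,.055),.25+1.571))
s=snap("side");t=snap("top")
u=o["tool_pos"]-[0,0,.019]+XB*.042   # predicted eye, plate top
print("eye pred side",proj(s,u),"top",proj(t,u)); r=np.array(ROOT[2]); n=-XB*np.sin(np.radians(25))+[0,0,np.cos(np.radians(25))]
print("tip",proj(s,r+.045*n),proj(t,r+.045*n))
D=s["color"][330:430,160:290,::-1];C=t["color"][130:230,110:240,::-1]
cv2.imwrite("pics/peg2.png",np.hstack([cv2.resize(D,None,fx=3,fy=3,interpolation=cv2.INTER_CUBIC),cv2.resize(C,None,fx=3,fy=3,interpolation=cv2.INTER_CUBIC)]))
E
```

```text
t: 21.58
tool_pos: [0.5454, 0.3379, 0.164]
ee_rot: [-0.0, -0.125, 0.992, -0.0]
wrist_force: [0.1, 0.2, 0.1]
finger_gap: 0.0124
gripper_force: 58.7
[0.54536659 0.3378953  0.16395872] {'tx': np.float64(-0.0011), 'ty': np.float64(0.0105), 'tz': np.float64(0.0024), 'spin': np.float64(-0.0001), 'alt': np.float64(2.0), 'j6': np.float64(0.17)}
eye pred side [225.57271229 377.76932723] top [155.73568255 182.73916461]
tip [222.98763194 389.42610195] [153.9212475 183.4453615]
```

View pics/peg2.png

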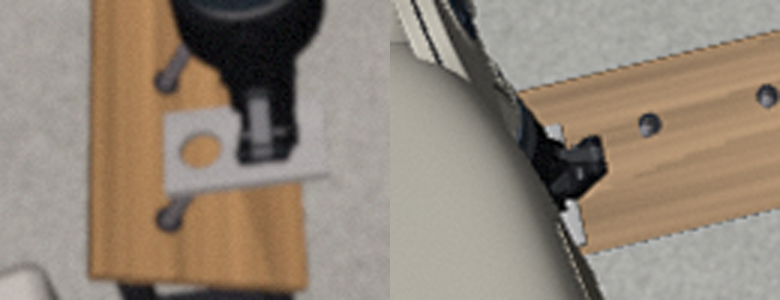

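Run:
```python
from v import *
for h in (.055,.04,.03,.02,.01): print(h,go(tcp(2,h,.0405)+YB*.001,.25+1.571))
```

```text
0.055 {'tx': np.float64(-0.0019), 'ty': np.float64(0.0118), 'tz': np.float64(0.004), 'spin': np.float64(-0.0004), 'alt': np.float64(2.0), 'j6': np.float64(0.17)}
0.04 {'tx': np.float64(-0.0106), 'ty': np.float64(0.0118), 'tz': np.float64(0.0228), 'spin': np.float64(-0.0004), 'alt': np.float64(2.0), 'j6': np.float64(0.17)}
0.03 {'tx': np.float64(-0.0164), 'ty': np.float64(0.0118), 'tz': np.float64(0.0353), 'spin': np.float64(-0.0004), 'alt': np.float64(2.0), 'j6': np.float64(0.17)}
0.02 {'tx': np.float64(-0.0222), 'ty': np.float64(0.0118), 'tz': np.float64(0.0478), 'spin': np.float64(-0.0004), 'alt': np.float64(2.0), 'j6': np.float64(0.17)}
0.01 {'tx': np.float64(-0.028), 'ty': np.float64(0.0118), 'tz': np.float64(0.0603), 'spin': np.float64(-0.0004), 'alt': np.float64(2.0), 'j6': np.float64(0.17)}
```

```bash
python3 -m crank '[{"tx":-0.002,"ty":0.012,"tz":0.004,"spin":0,"fingers":5},{"tx":-0.002,"ty":0.012,"tz":0.004,"spin":0,"fingers":5},{"tx":-0.006,"ty":0.012,"tz":0.013,"spin":0,"fingers":5},{"tx":-0.0106,"ty":0.012,"tz":0.023,"spin":0,"fingers":5},{"tx":-0.0135,"ty":0.012,"tz":0.029,"spin":0,"fingers":5},{"tx":-0.0164,"ty":0.012,"tz":0.035,"spin":0,"fingers":5}]'; python3 -m crank '[{"tx":-0.003,"ty":0,"tz":0.006,"spin":0,"fingers":5},{"tx":-0.006,"ty":0,"tz":0.0125,"spin":0,"fingers":5},{"tx":-0.009,"ty":0,"tz":0.019,"spin":0,"fingers":5},{"tx":-0.0115,"ty":0,"tz":0.025,"spin":0,"fingers":5},{"tx":-0.0115,"ty":0,"tz":0.025,"spin":0,"fingers":5}]'
python3 - <<'E'
from v import *
o=env.get_obs(); print(o["tool_pos"],tcp(2,.01,.0405))
s=snap("side"); u=o["tool_pos"]-[0,0,.019]+XB*.042; print(proj(s,u))
D=s["color"][330:430,160:290,::-1]
cv2.imwrite("pics/peg2b.png",cv2.resize(D,None,fx=4,fy=4,interpolation=cv2.INTER_CUBIC))
E
```

```text
t: 22.18
tool_pos: [0.5559, 0.3508, 0.1336]
ee_rot: [-0.001, -0.125, 0.992, -0.0]
wrist_force: [0.6, 0.7, -0.5]
finger_gap: 0.0127
gripper_force: 58.7
t: 22.6
tool_pos: [0.5637, 0.3532, 0.1143]
ee_rot: [-0.001, -0.125, 0.992, -0.0]
wrist_force: [-5.7, -0.7, 3.9]
finger_gap: 0.013
gripper_force: 59.9
[0.56368983 0.35317213 0.11427129] [0.56594093 0.35182648 0.117     ]
[216.73265004 398.01619597]
```

View pics/peg2b.png

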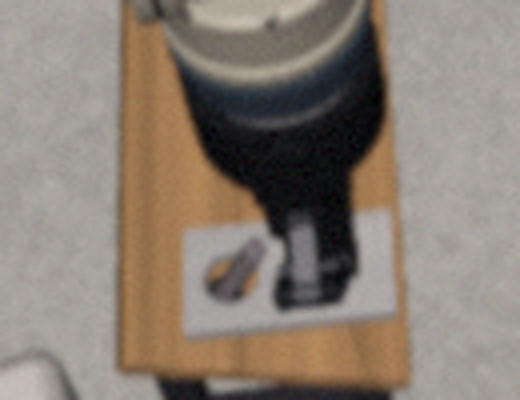

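```bash
python3 -m crank '[{"tx":0,"ty":0,"tz":0,"spin":0,"fingers":32},{"tx":0,"ty":0,"tz":0,"spin":0,"fingers":32},{"tx":0,"ty":0,"tz":0,"spin":0,"fingers":32},{"tx":0,"ty":0,"tz":0,"spin":0,"fingers":32},{"tx":0,"ty":0,"tz":-0.04,"spin":0,"fingers":32},{"tx":0,"ty":0,"tz":-0.08,"spin":0,"fingers":32},{"tx":0,"ty":0,"tz":-0.13,"spin":0,"fingers":32},{"tx":0,"ty":0,"tz":-0.13,"spin":0,"fingers":32},{"tx":0,"ty":0,"tz":-0.13,"spin":0,"fingers":32}]'
python3 - <<'E'
from v import *
print(go([.50,.0,.2],-.39+1.571)); t=snap("top")
for o in gauges(t): print(*o)
E
```

```text
t: 23.4
tool_pos: [0.5657, 0.3537, 0.2215]
ee_rot: [0.002, -0.125, 0.992, 0.001]
wrist_force: [0.5, -0.1, -0.4]
finger_gap: 0.0322
gripper_force: 0.0
{'tx': np.float64(0.1893), 'ty': np.float64(-0.408), 'tz': np.float64(0.0256), 'spin': np.float64(0.4076), 'alt': np.float64(-1.592), 'j6': np.float64(0.18)}
[0.4764 0.001  0.008 ] x-axis yaw -0.417 rib [0.4639 0.0053 0.022 ] along,across -0.0131 -0.0011 size 0.046 0.082 [318. 247.]
```

```bash
python3 -m crank '[{"tx":0.23,"ty":-0.39,"tz":0.02,"spin":0.408,"fingers":32},{"tx":0.23,"ty":-0.39,"tz":0.02,"spin":0.408,"fingers":32},{"tx":0.23,"ty":-0.39,"tz":0.02,"spin":0.408,"fingers":32},{"tx":0.23,"ty":-0.39,"tz":0.02,"spin":0.408,"fingers":32},{"tx":0.23,"ty":-0.39,"tz":0.02,"spin":0.408,"fingers":32},{"tx":0.23,"ty":-0.39,"tz":0.02,"spin":0.408,"fingers":32},{"tx":0.23,"ty":-0.39,"tz":0.1,"spin":0.408,"fingers":36},{"tx":0.23,"ty":-0.39,"tz":0.1,"spin":0.408,"fingers":36},{"tx":0.23,"ty":-0.39,"tz":0.1,"spin":0.408,"fingers":36},{"tx":0.23,"ty":-0.39,"tz":0.1,"spin":0.408,"fingers":36}]'; python3 -m crank '[{"tx":0,"ty":0,"tz":0,"spin":0,"fingers":36},{"tx":0,"ty":0,"tz":0,"spin":0,"fingers":36}]'
python3 - <<'E'
from v import *
print(go([.4612,.0064,.027],-.39+1.571)); t=snap("top"); s=snap("side")
for o in gauges(t): print(*o)
D=s["color"][290:440,160:290,::-1];C=t["color"][120:270,110:390,::-1]
cv2.imwrite("pics/hung2.png",np.hstack([cv2.resize(D,None,fx=1.9,fy=1.9),cv2.resize(C,None,fx=1.9,fy=1.9)]))
E
```

```text
t: 24.28
tool_pos: [0.4599, 0.0021, 0.1346]
ee_rot: [-0.003, 0.196, 0.981, -0.001]
wrist_force: [-0.5, -1.0, 0.1]
finger_gap: 0.036
gripper_force: 0.0
t: 24.45
tool_pos: [0.4635, 0.0053, 0.1383]
ee_rot: [-0.001, 0.195, 0.981, 0.0]
wrist_force: [-0.8, -0.0, 0.2]
finger_gap: 0.0363
gripper_force: 0.0
{'tx': np.float64(0.003), 'ty': np.float64(0.0001), 'tz': np.float64(0.1392), 'spin': np.float64(-0.0013), 'alt': np.float64(1.999), 'j6': np.float64(0.22)}
[0.5992 0.3719 0.008 ] x-axis yaw 0.322 rib [0.5774 0.3648 0.022 ] along,across -0.0229 0.0002 size 0.044 0.094 [160. 194.]
[ 0.6306 -0.1037  0.008 ] x-axis yaw 0.024 rib [ 0.6133 -0.0961  0.022 ] along,across -0.0171 0.008 size 0.04 0.09 [363. 183.]
[0.6426 0.644  0.008 ] x-axis yaw 2.084 rib [0.639  0.6381 0.022 ] along,across -0.0034 0.006 size 0.059 0.082 [ 45. 175.]
```

View pics/hung2.png

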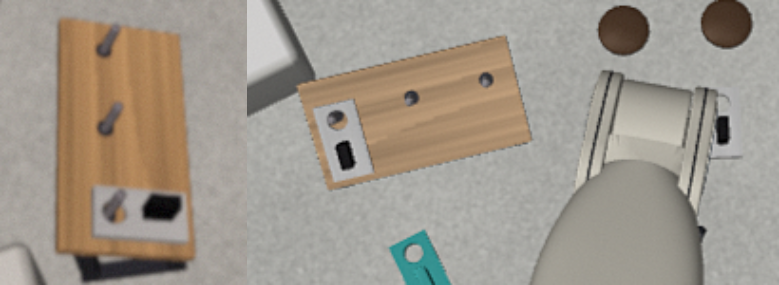

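```bash
python3 -m crank '[{"tx":0.003,"ty":0,"tz":0.04,"spin":0,"fingers":36},{"tx":0.003,"ty":0,"tz":0.09,"spin":0,"fingers":36},{"tx":0.003,"ty":0,"tz":0.138,"spin":0,"fingers":36},{"tx":0.003,"ty":0,"tz":0.138,"spin":0,"fingers":36},{"tx":0.003,"ty":0,"tz":0.138,"spin":0,"fingers":36},{"tx":0.003,"ty":0,"tz":0.138,"spin":0,"fingers":5},{"tx":0.003,"ty":0,"tz":0.138,"spin":0,"fingers":5},{"tx":0.003,"ty":0,"tz":0.138,"spin":0,"fingers":5},{"tx":0.003,"ty":0,"tz":0.138,"spin":0,"fingers":5},{"tx":0.003,"ty":0,"tz":0.138,"spin":0,"fingers":5}]' 60; python3 -m crank '[{"tx":0,"ty":0,"tz":0,"spin":0,"fingers":5},{"tx":0,"ty":0,"tz":0,"spin":0,"fingers":5},{"tx":0,"ty":0,"tz":-0.04,"spin":0,"fingers":5},{"tx":0,"ty":0,"tz":-0.08,"spin":0,"fingers":5},{"tx":0,"ty":0,"tz":-0.12,"spin":0,"fingers":5},{"tx":0,"ty":0,"tz":-0.16,"spin":0,"fingers":5},{"tx":0,"ty":0,"tz":-0.2,"spin":0,"fingers":5},{"tx":0,"ty":0,"tz":-0.23,"spin":0,"fingers":5},{"tx":0,"ty":0,"tz":-0.23,"spin":0,"fingers":5}]'
python3 - <<'E'
from v import *
p=tcp(1,.055,.0405); print(p,go(p+[0,0,.055],.25+1.571))
E
```

```text
t: 25.38
tool_pos: [0.4633, 0.0064, 0.0308]
ee_rot: [0.002, 0.194, 0.981, 0.0]
wrist_force: [0.7, 2.1, 8.5]
finger_gap: 0.0127
gripper_force: 59.5
t: 26.13
tool_pos: [0.4635, 0.006, 0.2189]
ee_rot: [0.005, 0.194, 0.981, 0.0]
wrist_force: [0.5, 0.5, -0.4]
finger_gap: 0.0128
gripper_force: 58.7
[0.56790943 0.25943499 0.162     ] {'tx': np.float64(-0.0002), 'ty': np.float64(0.3426), 'tz': np.float64(0.0032), 'spin': np.float64(-0.4077), 'alt': np.float64(1.592), 'j6': np.float64(0.22)}
```

```bash
python3 -m crank '[{"tx":0,"ty":0.343,"tz":0,"spin":-0.408,"fingers":5},{"tx":0,"ty":0.343,"tz":0,"spin":-0.408,"fingers":5},{"tx":0,"ty":0.343,"tz":0,"spin":-0.408,"fingers":5},{"tx":0,"ty":0.343,"tz":0,"spin":-0.408,"fingers":5},{"tx":0,"ty":0.343,"tz":0,"spin":-0.408,"fingers":5},{"tx":0,"ty":0.343,"tz":0,"spin":-0.408,"fingers":5},{"tx":0,"ty":0.343,"tz":0,"spin":-0.408,"fingers":5},{"tx":0,"ty":0.343,"tz":0,"spin":-0.408,"fingers":5},{"tx":0,"ty":0.343,"tz":0.05,"spin":-0.408,"fingers":5},{"tx":0,"ty":0.343,"tz":0.05,"spin":-0.408,"fingers":5}]'; python3 -m crank '[{"tx":0,"ty":0,"tz":0,"spin":0,"fingers":5},{"tx":0,"ty":0,"tz":0,"spin":0,"fingers":5}]'
python3 - <<'E'
from v import *
o=env.get_obs(); p=o["tool_pos"]; print(p)
s=snap("side"); print("eye pred",proj(s,p-[0,0,.0225]+XB*.039),"mid",proj(s,np.array(ROOT[1])))
g=cv2.resize(s["color"][320:385,190:262],None,fx=8,fy=8,interpolation=cv2.INTER_CUBIC)
cv2.imwrite("pics/peg1.png",g[...,::-1])
for h in (.055,.045,.03,.02,.008): print(h,go(tcp(1,h,.039,.030),.25+1.571))
E
```

```text
t: 26.97
tool_pos: [0.5634, 0.2597, 0.1674]
ee_rot: [-0.004, -0.125, 0.992, -0.001]
wrist_force: [-1.3, -0.6, -2.7]
finger_gap: 0.0124
gripper_force: 58.7
t: 27.13
tool_pos: [0.5663, 0.2597, 0.1743]
ee_rot: [0.001, -0.125, 0.992, 0.0]
wrist_force: [0.1, 0.1, -0.2]
finger_gap: 0.0131
gripper_force: 58.7
[0.56627563 0.25968448 0.17431502]
eye pred [225.3238101  333.87947219] mid [214.56222008 355.64057956]
0.055 {'tx': np.float64(-0.0032), 'ty': np.float64(-0.0008), 'tz': np.float64(0.0123), 'spin': np.float64(-0.0003), 'alt': np.float64(2.0), 'j6': np.float64(0.05)}
0.045 {'tx': np.float64(-0.009), 'ty': np.float64(-0.0008), 'tz': np.float64(0.0248), 'spin': np.float64(-0.0003), 'alt': np.float64(2.0), 'j6': np.float64(0.05)}
0.03 {'tx': np.float64(-0.0177), 'ty': np.float64(-0.0008), 'tz': np.float64(0.0436), 'spin': np.float64(-0.0003), 'alt': np.float64(2.0), 'j6': np.float64(0.05)}
0.02 {'tx': np.float64(-0.0235), 'ty': np.float64(-0.0008), 'tz': np.float64(0.0561), 'spin': np.float64(-0.0003), 'alt': np.float64(2.0), 'j6': np.float64(0.05)}
0.008 {'tx': np.float64(-0.0305), 'ty': np.float64(-0.0008), 'tz': np.float64(0.0711), 'spin': np.float64(-0.0003), 'alt': np.float64(2.0), 'j6': np.float64(0.05)}
```

View pics/peg1.png

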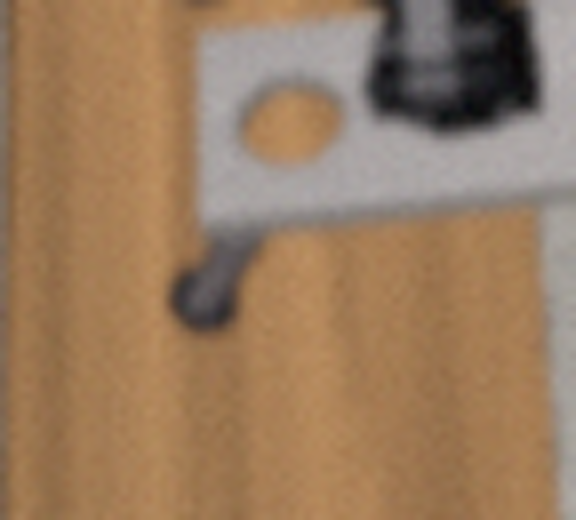

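```bash
python3 -m crank '[{"tx":-0.003,"ty":-0.001,"tz":0.012,"spin":0,"fingers":5},{"tx":-0.006,"ty":-0.001,"tz":0.018,"spin":0,"fingers":5},{"tx":-0.009,"ty":-0.001,"tz":0.025,"spin":0,"fingers":5},{"tx":-0.012,"ty":-0.001,"tz":0.031,"spin":0,"fingers":5},{"tx":-0.015,"ty":-0.001,"tz":0.037,"spin":0,"fingers":5},{"tx":-0.0177,"ty":-0.001,"tz":0.0436,"spin":0,"fingers":5}]'; python3 -m crank '[{"tx":-0.003,"ty":0,"tz":0.006,"spin":0,"fingers":5},{"tx":-0.006,"ty":0,"tz":0.0125,"spin":0,"fingers":5},{"tx":-0.009,"ty":0,"tz":0.019,"spin":0,"fingers":5},{"tx":-0.0125,"ty":0,"tz":0.0265,"spin":0,"fingers":5},{"tx":-0.0125,"ty":0,"tz":0.0265,"spin":0,"fingers":5}]'
python3 - <<'E'
from v import *
o=env.get_obs(); print(o["tool_pos"],tcp(1,.008,.039,.030))
E
python3 -m crank '[{"tx":0,"ty":0,"tz":0,"spin":0,"fingers":32},{"tx":0,"ty":0,"tz":0,"spin":0,"fingers":32},{"tx":0,"ty":0,"tz":0,"spin":0,"fingers":32},{"tx":0,"ty":0,"tz":0,"spin":0,"fingers":32},{"tx":0,"ty":0,"tz":-0.04,"spin":0,"fingers":32},{"tx":0,"ty":0,"tz":-0.08,"spin":0,"fingers":32},{"tx":0,"ty":0,"tz":-0.13,"spin":0,"fingers":32},{"tx":0,"ty":0,"tz":-0.13,"spin":0,"fingers":32},{"tx":0,"ty":0,"tz":-0.13,"spin":0,"fingers":32}]'
python3 - <<'E'
from v import *
print(go([.6103,-.0965,.15],.02+1.571))
E
```

```text
t: 27.68
tool_pos: [0.5802, 0.2628, 0.137]
ee_rot: [-0.0, -0.125, 0.992, -0.0]
wrist_force: [0.1, 0.3, -0.5]
finger_gap: 0.0125
gripper_force: 58.8
t: 28.1
tool_pos: [0.589, 0.2649, 0.1156]
ee_rot: [-0.001, -0.125, 0.992, -0.0]
wrist_force: [-4.4, -2.8, 5.1]
finger_gap: 0.0127
gripper_force: 60.1
[0.58897276 0.26493046 0.11559472] [0.59059793 0.26522831 0.118     ]
t: 28.85
tool_pos: [0.5906, 0.2656, 0.223]
ee_rot: [0.003, -0.125, 0.992, 0.0]
wrist_force: [0.3, 0.4, -0.5]
finger_gap: 0.0324
gripper_force: 0.0
{'tx': np.float64(0.0888), 'ty': np.float64(-0.4446), 'tz': np.float64(0.0907), 'spin': np.float64(0.1467), 'alt': np.float64(-1.853), 'j6': np.float64(0.04)}
```

```bash
python3 -m crank '[{"tx":0.09,"ty":-0.445,"tz":0.02,"spin":0.147,"fingers":32},{"tx":0.09,"ty":-0.445,"tz":0.02,"spin":0.147,"fingers":32},{"tx":0.09,"ty":-0.445,"tz":0.02,"spin":0.147,"fingers":32},{"tx":0.09,"ty":-0.445,"tz":0.02,"spin":0.147,"fingers":32},{"tx":0.09,"ty":-0.445,"tz":0.02,"spin":0.147,"fingers":32},{"tx":0.09,"ty":-0.445,"tz":0.02,"spin":0.147,"fingers":32},{"tx":0.09,"ty":-0.445,"tz":0.02,"spin":0.147,"fingers":32},{"tx":0.09,"ty":-0.445,"tz":0.1,"spin":0.147,"fingers":36},{"tx":0.09,"ty":-0.445,"tz":0.1,"spin":0.147,"fingers":36},{"tx":0.09,"ty":-0.445,"tz":0.1,"spin":0.147,"fingers":36}]'; python3 -m crank '[{"tx":0,"ty":0,"tz":0,"spin":0,"fingers":36},{"tx":0,"ty":0,"tz":0,"spin":0,"fingers":36}]'
python3 - <<'E'
from v import *
print(go([.609,-.098,.027],.022+1.571)); t=snap("top"); s=snap("side")
for o in gauges(t): print(*o)
D=s["color"][210:440,160:290,::-1];C=t["color"][120:270,110:390,::-1]
cv2.imwrite("pics/hung1.png",np.hstack([cv2.resize(D,(162,285)),cv2.resize(C,None,fx=1.9,fy=1.9)]))
E
```

```text
t: 29.68
tool_pos: [0.6061, -0.1008, 0.1353]
ee_rot: [-0.003, -0.008, 1.0, 0.0]
wrist_force: [-0.3, 0.5, -0.9]
finger_gap: 0.0361
gripper_force: 0.0
t: 29.85
tool_pos: [0.6075, -0.0975, 0.1393]
ee_rot: [-0.001, -0.009, 1.0, 0.001]
wrist_force: [0.2, 0.8, 1.2]
finger_gap: 0.0361
gripper_force: 0.0
{'tx': np.float64(-0.0023), 'ty': np.float64(-0.0008), 'tz': np.float64(0.1403), 'spin': np.float64(-0.0025), 'alt': np.float64(1.998), 'j6': np.float64(-0.31)}
[0.5983 0.372  0.008 ] x-axis yaw 0.323 rib [0.5778 0.3649 0.022 ] along,across -0.0217 -0.0002 size 0.043 0.093 [160. 194.]
[0.6221 0.2786 0.008 ] x-axis yaw 0.302 rib [0.6019 0.2722 0.022 ] along,across -0.0212 -0.0001 size 0.044 0.093 [201. 185.]
```

View pics/hung1.png

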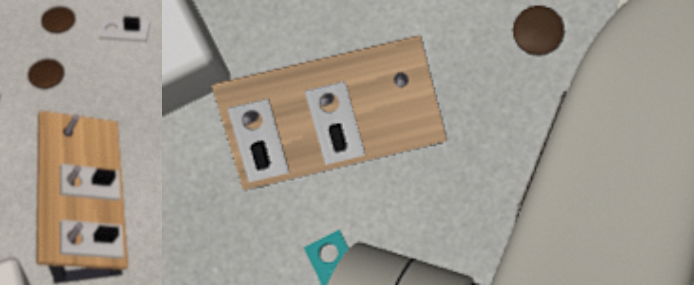

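```bash
python3 -m crank '[{"tx":-0.002,"ty":-0.001,"tz":0.04,"spin":0,"fingers":36},{"tx":-0.002,"ty":-0.001,"tz":0.09,"spin":0,"fingers":36},{"tx":-0.002,"ty":-0.001,"tz":0.14,"spin":0,"fingers":36},{"tx":-0.002,"ty":-0.001,"tz":0.14,"spin":0,"fingers":36},{"tx":-0.002,"ty":-0.001,"tz":0.14,"spin":0,"fingers":36},{"tx":-0.002,"ty":-0.001,"tz":0.14,"spin":0,"fingers":5},{"tx":-0.002,"ty":-0.001,"tz":0.14,"spin":0,"fingers":5},{"tx":-0.002,"ty":-0.001,"tz":0.14,"spin":0,"fingers":5},{"tx":-0.002,"ty":-0.001,"tz":0.14,"spin":0,"fingers":5},{"tx":-0.002,"ty":-0.001,"tz":0.14,"spin":0,"fingers":5}]' 60; python3 -m crank '[{"tx":0,"ty":0,"tz":0,"spin":0,"fingers":5},{"tx":0,"ty":0,"tz":0,"spin":0,"fingers":5},{"tx":0,"ty":0,"tz":-0.04,"spin":0,"fingers":5},{"tx":0,"ty":0,"tz":-0.08,"spin":0,"fingers":5},{"tx":0,"ty":0,"tz":-0.12,"spin":0,"fingers":5},{"tx":0,"ty":0,"tz":-0.16,"spin":0,"fingers":5},{"tx":0,"ty":0,"tz":-0.2,"spin":0,"fingers":5},{"tx":0,"ty":0,"tz":-0.23,"spin":0,"fingers":5},{"tx":0,"ty":0,"tz":-0.23,"spin":0,"fingers":5}]'
python3 - <<'E'
from v import *
p=tcp(0,.055,.04); print(p,go(p+[0,0,.055],.25+1.571))
E
```

```text
t: 30.78
tool_pos: [0.6115, -0.0983, 0.0317]
ee_rot: [0.003, -0.01, 1.0, -0.0]
wrist_force: [-0.6, 3.0, 8.1]
finger_gap: 0.0127
gripper_force: 59.7
t: 31.53
tool_pos: [0.6115, -0.0987, 0.2202]
ee_rot: [0.005, -0.01, 1.0, -0.002]
wrist_force: [0.8, -0.5, -0.7]
finger_gap: 0.0127
gripper_force: 58.6
[0.59069388 0.17235869 0.162     ] {'tx': np.float64(0.0194), 'ty': np.float64(0.3393), 'tz': np.float64(0.0026), 'spin': np.float64(-0.1468), 'alt': np.float64(1.853), 'j6': np.float64(-0.32)}
```

```bash
python3 -m crank '[{"tx":0.02,"ty":0.339,"tz":0,"spin":-0.147,"fingers":5},{"tx":0.02,"ty":0.339,"tz":0,"spin":-0.147,"fingers":5},{"tx":0.02,"ty":0.339,"tz":0,"spin":-0.147,"fingers":5},{"tx":0.02,"ty":0.339,"tz":0,"spin":-0.147,"fingers":5},{"tx":0.02,"ty":0.339,"tz":0,"spin":-0.147,"fingers":5},{"tx":0.02,"ty":0.339,"tz":0,"spin":-0.147,"fingers":5},{"tx":0.02,"ty":0.339,"tz":0,"spin":-0.147,"fingers":5},{"tx":0.02,"ty":0.339,"tz":0,"spin":-0.147,"fingers":5},{"tx":0.02,"ty":0.339,"tz":0.05,"spin":-0.147,"fingers":5},{"tx":0.02,"ty":0.339,"tz":0.05,"spin":-0.147,"fingers":5}]'; python3 -m crank '[{"tx":0,"ty":0,"tz":0,"spin":0,"fingers":5},{"tx":0,"ty":0,"tz":0,"spin":0,"fingers":5}]'
python3 - <<'E'
from v import *
o=env.get_obs(); p=o["tool_pos"]; print(p)
s=snap("side"); print("eye pred",proj(s,p-[0,0,.0225]+XB*.0395),"root",proj(s,np.array(ROOT[0])))
g=cv2.resize(s["color"][265:335,190:262],None,fx=8,fy=8,interpolation=cv2.INTER_CUBIC)
cv2.imwrite("pics/peg0.png",g[...,::-1])
for h in (.055,.045,.03,.008): print(h,go(tcp(0,h,.0395,.030),.25+1.571))
E
```

```text
t: 32.37
tool_pos: [0.5858, 0.1725, 0.1679]
ee_rot: [-0.003, -0.125, 0.992, -0.0]
wrist_force: [-1.7, -0.0, -1.8]
finger_gap: 0.0127
gripper_force: 58.7
t: 32.53
tool_pos: [0.5889, 0.172, 0.1741]
ee_rot: [0.001, -0.125, 0.992, -0.0]
wrist_force: [-1.2, 0.4, 0.4]
finger_gap: 0.0125
gripper_force: 58.7
[0.58890416 0.1720214  0.17411052]
eye pred [223.93567066 292.00112151] root [214.14732924 314.7572025 ]
0.055 {'tx': np.float64(-0.0024), 'ty': np.float64(-0.0), 'tz': np.float64(0.0119), 'spin': np.float64(-0.0004), 'alt': np.float64(2.0), 'j6': np.float64(-0.1)}
0.045 {'tx': np.float64(-0.0082), 'ty': np.float64(-0.0), 'tz': np.float64(0.0244), 'spin': np.float64(-0.0004), 'alt': np.float64(2.0), 'j6': np.float64(-0.1)}
0.03 {'tx': np.float64(-0.0169), 'ty': np.float64(-0.0), 'tz': np.float64(0.0432), 'spin': np.float64(-0.0004), 'alt': np.float64(2.0), 'j6': np.float64(-0.1)}
0.008 {'tx': np.float64(-0.0297), 'ty': np.float64(-0.0), 'tz': np.float64(0.0707), 'spin': np.float64(-0.0004), 'alt': np.float64(2.0), 'j6': np.float64(-0.1)}
```

View pics/peg0.png

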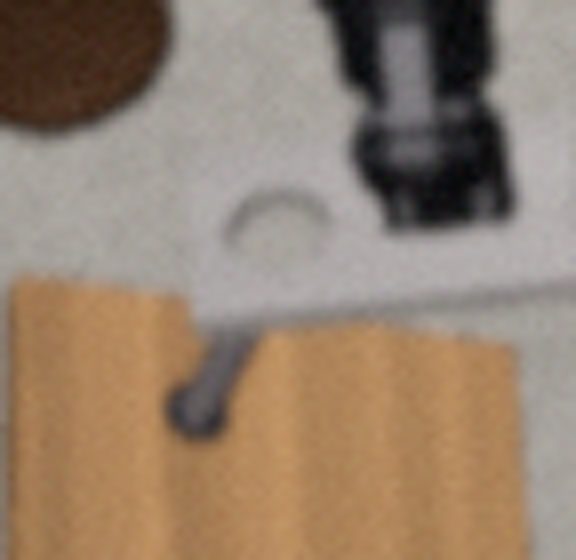

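```bash
python3 -m crank '[{"tx":-0.0024,"ty":0,"tz":0.012,"spin":0,"fingers":5},{"tx":-0.005,"ty":0,"tz":0.018,"spin":0,"fingers":5},{"tx":-0.008,"ty":0,"tz":0.0244,"spin":0,"fingers":5},{"tx":-0.011,"ty":0,"tz":0.031,"spin":0,"fingers":5},{"tx":-0.014,"ty":0,"tz":0.037,"spin":0,"fingers":5},{"tx":-0.017,"ty":0,"tz":0.0432,"spin":0,"fingers":5}]'; python3 -m crank '[{"tx":-0.003,"ty":0,"tz":0.006,"spin":0,"fingers":5},{"tx":-0.006,"ty":0,"tz":0.0125,"spin":0,"fingers":5},{"tx":-0.009,"ty":0,"tz":0.019,"spin":0,"fingers":5},{"tx":-0.0125,"ty":0,"tz":0.0265,"spin":0,"fingers":5},{"tx":-0.0125,"ty":0,"tz":0.0265,"spin":0,"fingers":5}]'; python3 -m crank '[{"tx":0,"ty":0,"tz":0,"spin":0,"fingers":32},{"tx":0,"ty":0,"tz":0,"spin":0,"fingers":32},{"tx":0,"ty":0,"tz":0,"spin":0,"fingers":32},{"tx":0,"ty":0,"tz":0,"spin":0,"fingers":32},{"tx":0,"ty":0,"tz":-0.04,"spin":0,"fingers":32},{"tx":0,"ty":0,"tz":-0.08,"spin":0,"fingers":32},{"tx":0,"ty":0,"tz":-0.13,"spin":0,"fingers":32},{"tx":0,"ty":0,"tz":-0.13,"spin":0,"fingers":32},{"tx":0,"ty":0,"tz":-0.13,"spin":0,"fingers":32}]';  python3 -m crank '[{"tx":0.2,"ty":-0.2,"tz":-0.05,"spin":0,"fingers":32},{"tx":0.2,"ty":-0.2,"tz":-0.05,"spin":0,"fingers":32},{"tx":0.2,"ty":-0.2,"tz":-0.05,"spin":0,"fingers":32},{"tx":0.2,"ty":-0.2,"tz":-0.05,"spin":0,"fingers":32},{"tx":0.2,"ty":-0.2,"tz":-0.05,"spin":0,"fingers":32},{"tx":0.2,"ty":-0.2,"tz":-0.05,"spin":0,"fingers":32},{"tx":0.2,"ty":-0.2,"tz":-0.05,"spin":0,"fingers":32},{"tx":0.2,"ty":-0.2,"tz":-0.05,"spin":0,"fingers":32}]'
python3 - <<'E'
from v import *
t=snap("top"); s=snap("side")
D=s["color"][60:440,160:430,::-1];C=t["color"][100:310,110:540,::-1]
D=cv2.resize(D,None,fx=1.1,fy=1.1)
C=cv2.resize(C,(498,243)); o=np.zeros((D.shape[0],D.shape[1]+498,3),np.uint8); o[:,:D.shape[1]]=D; o[:243,D.shape[1]:]=C
cv2.imwrite("pics/final.png",o)
E
```

```text
t: 33.08
tool_pos: [0.6018, 0.176, 0.1372]
ee_rot: [-0.0, -0.125, 0.992, -0.0]
wrist_force: [-0.9, 0.1, -1.0]
finger_gap: 0.0126
gripper_force: 58.7
t: 33.5
tool_pos: [0.6102, 0.1783, 0.1157]
ee_rot: [-0.001, -0.125, 0.992, -0.0]
wrist_force: [-6.6, -0.9, 4.7]
finger_gap: 0.0126
gripper_force: 60.3
t: 34.25
tool_pos: [0.6123, 0.1786, 0.2232]
ee_rot: [0.003, -0.125, 0.992, 0.0]
wrist_force: [-0.6, 0.5, -0.4]
finger_gap: 0.032
gripper_force: 0.0
t: 34.92
tool_pos: [0.4953, -0.0172, 0.2601]
ee_rot: [-0.0, -0.124, 0.992, 0.0]
wrist_force: [0.0, 0.4, 0.3]
finger_gap: 0.0322
gripper_force: 0.0
```

View pics/final.png

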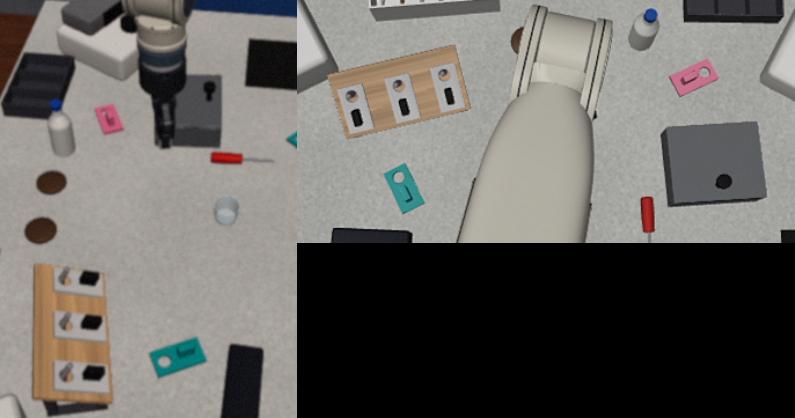

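All three plates hang flat on the pegs: in the side crop the ribs are at (90,278), (91,323) and (92,373). The lid is shut and no offcuts remain on the bench.

```bash
python3 -m crank '[{"tx":0,"ty":0,"tz":0,"spin":0,"fingers":32},{"tx":0,"ty":0,"tz":0,"spin":0,"fingers":32},{"tx":0,"ty":0,"tz":0,"spin":0,"fingers":32},{"tx":0,"ty":0,"tz":0,"spin":0,"fingers":32}]' >/dev/null; python3 -c "
from plant import env; print(env.job_done())"
```

```text
the job is handed in; nothing more can be done
None
```

The job is handed in (no verdict came back): all three offcuts are in the waste box with its lid shut, and all three gauge plates hang on the pegs, flat to the board with ribs outwards.

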